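# Load the jar tray, dock it and clamp it square with the twin screws

## Robot

A 6-joint arm with a two-finger parallel gripper is mounted at the origin on the work surface. World frame = base frame: x ahead of the robot, y to its left, z up, the work surface at z = 0. Lengths are in m, angles in rad, forces in N, time in s.
With the tool pointing down it reaches from about 0.225 to 0.875 m from the base axis. Payload 3.4 kg.
Tool frame: the origin (TCP) lies between the finger pads; the fingertips stand 11 mm ahead of it and the grasp point (between the pads) lies 8 mm behind it; z points along the fingers, y is the line along which they close (so a half turn about z gives the same grasp; the last joint's range is limited). The gripper opens to 85 mm and grips with 20 to 120 N. Pads are 22 mm wide; open, the fingers measure 114 mm over their backs; the gripper's body (76 mm by 85 mm) begins 54 mm behind the grasp point. The pads swing forward as they close: fully open they stand 13 mm farther back than shut.
Start: joints at [-1.318, 0.276, 1.505, -0, 1.361, -0.121], TCP at [0.21, -0.535, 0.242] pointing down, gripper open.
Joint ranges: [-2.89, 2.89], [-0.75, 2.08], [0.22, 2.7], [-1.18, 4.32], [0.11, 2.71], [-2.7, 2.7]. Speed limits (rad/s): [2.57, 2.57, 3.14, 3.14, 3.14, 3.14].

## Interface

Orientations are given as a unit quaternion [w, x, y, z].
In Python, from rig import manip, imaging gives the robot as it stands. The module is installed in compiled form; this text tells all that it offers.
- The arm moves only by the tool jog_arm, never from a script. Its argument "deltas" is one flat list of numbers, 7 for each row, row after row: the turn, a rotation vector about the world's x, y, z in degrees, then the shift along the world's x, y, z in mm, then the opening, from 0 (shut) to 1 (fully open). In form: [ax, ay, az, tx, ty, tz, gripper, ax, ay, az, tx, ty, tz, gripper, ...]. A call has 1 to 20 rows; each row is the pose to reach, as a shift and turn from the pose commanded when the call began; what a row does not reach only later rows make up. A row lasts 1/10 s, in which the tool goes at most 50 mm and 8.59 degrees, less where a joint would pass 70% of its speed; a pose out of reach is approached as far as the arm can. A call with a gripper value outside its range is refused whole. The fingers move at their own pace and stop on an object; "grip_force" is the grip in N (left out, the last holds). Time passes only in rows, so rows that repeat a pose let the fingers close. It gives the time, the measured TCP pose, the force, the opening and the grip force at its end, in the units of the state.
- manip.get_state(): the state, without advancing time (a new reading comes with each control period).
- imaging.get_image(name): name is "scene" or "side" or "wrist"; returns the picture (420x560x3 uint8, blue, green, red); there is no depth.
- imaging.calibration(name): a dict with "mtx" (3x3 intrinsics, pixels), "cam_to_world" (4x4, takes a point from camera to world coordinates). Camera axes: x right, y down, z forward; pixel columns grow to the right and rows downward; lengths in m; the calibration is good to about 2 mm. A picture is of the moment at which its call begins: read the wrist's pose just before it. calibration takes no time and is no camera call; for the wrist camera it gives the pose at the moment of the call.
- manip.sign_off(): hands the job in; it is judged then, once.
The state is a dict: "clock": time; "qpos": joint angles; "qd": joint speeds; "effort": joint torques, N m; "position": TCP position; "ee_rot": TCP orientation; "contact_force": force on the tool from outside, world axes, zero at the start; "moment": the same for the moment, N m; "width": finger opening in m; "gripper_force": force on a finger pad.
Only numpy, scipy, OpenCV 4.12 (cv2) and the standard library are available. Lean on these libraries where they do the work, as an engineer would, in place of code of your own. Each camera call takes 0.05 s, during which the arm holds its last target. There are 200 camera calls.

## Task

Put every amber jar from the blue mat upright into the white tray, one to a pocket, then slide the loaded tray by its black fin into the clamp station until it is fully home against the back stop, leaving the things on the green pad alone. Then screw the yellow hold-down plate all the way down with the two black knobs, clockwise, taking them in turn by no more than a quarter turn at a time so that the plate never goes visibly crooked.

Things in the scene. Friction and masses are not known exactly. Their poses are not given: they have to be found in the camera images.
- station: Steel clamp station fixed to the bench. Origin on the bench where the centre of the docked tray belongs; x points into the slot (the tray enters along +x), y left, z up. Between aluminium guides 16 mm high the slot is 122 mm wide (y +-61), from x = -55 mm to the dark back stop's face at x = +51 mm. No floor: the tray slides on the bench. Control box behind the stop, x 60 to 145 mm, 105 mm high.
- slot_mouth (a point): Middle of the slot's mouth on the bench, x = -77 mm of the station. The flared guide ends are 140 mm apart here and narrow to 122 mm at x = -55 mm.
- beam_mid (a point): Middle of the top of the steel cross beam that carries the knobs: x +-35, y +-112 mm of the station, top 112, underside 97 mm above the bench, on side walls at y = +-107 mm (10 mm thick).
- knob_left (a joint): Turn of the left (+y) knob in rad, 0 (fully raised, as at the start) to 6.25 (hard stop, one full turn); grows clockwise seen from above and lowers the left end of the plate by 1.6 mm per rad. Stays where it is left; about 0.06 N m of friction.
- knob_right (a joint): The same for the right (-y) knob and the right end of the plate.
- knob_left_top (a point): Centre of the top face of the left knob: round black fluted knob, 38 mm across (42 mm over the flutes to look at), 28 mm high, vertical axis, with a white pointer line on top; at x = -10, y = +85 mm of the station, top 148 mm above the bench, underside 8 mm above the beam. It does not rise or sink as it turns.
- knob_right_top (a point): Centre of the top face of the right knob, the same, at x = -10, y = -85 mm of the station.
- plate_left (a point): Point on the underside of the yellow hold-down plate (94 x 196 x 8 mm, under the beam, spanning the slot) at the left screw (station x = -10, y = +85 mm). 48 mm above the bench when fully raised, 38 mm when fully down, which is 2 mm over the caps of jars in the tray.
- plate_right (a point): The same point at the right screw (y = -85 mm).
- tray: Loose white tray, 102 (x) x 118 (y) mm, 0.35 kg, origin at the centre of its underside, x towards its leading edge. Floor 4 mm thick, walls 12 mm high. Four pockets 46 (x) x 49 (y) mm centred at x = +-24.75, y = +-31.5 mm, parted by a thin wall at x = 0 and a 14 mm wide rib at y = 0, 12 mm high. A tongue at -x (to x = -99 mm) bears an upright black fin, the handle.
- tray_fin (a point): Centre of the top of the tray's black fin: 32 mm along tray x, 12 mm thick along tray y, top 44 mm above the bench; at x = -81 mm, y = 0 of the tray.
- mat: Thin blue mat fixed on the bench, 150 x 150 x 4 mm, where the jars stand at first; origin at the centre of its underside.
- beaker: Bystander: clear beaker, 64 mm across, 80 mm high, on a green pad (150 x 150 x 4 mm). Origin at the centre of its underside.
- tape_roll: Bystander: white paper roll, 68 mm across, 45 mm high, on the green pad. Origin at the centre of its underside.
- reagent: Bystander: amber bottle, 46 mm across, 85 mm high, on the green pad. Origin at the centre of its underside.
- jar1: Squat amber jar with a white cap, 36 mm across, 32 mm high, about 50 g, straight sides; origin at the centre of its underside, z up. Two to four of the four jars are present.
- jar2: Squat amber jar with a white cap, 36 mm across, 32 mm high, about 50 g, straight sides; origin at the centre of its underside, z up. Two to four of the four jars are present.
- jar3: Squat amber jar with a white cap, 36 mm across, 32 mm high, about 50 g, straight sides; origin at the centre of its underside, z up. Two to four of the four jars are present.
- jar4: Squat amber jar with a white cap, 36 mm across, 32 mm high, about 50 g, straight sides; origin at the centre of its underside, z up. Two to four of the four jars are present.

How it is judged:
By the outcome, as a careful person would: the job done as asked, in the order asked, and still so for the second after the job is handed in, with the robot touching nothing.
Of jar1, jar2, jar3, jar4 only 2 to 4 are there at a start; the rules pass over those that are not, and their reading is None.
At some moment in a run one of jar1, jar2, jar3, jar4 may be knocked a few centimetres aside while the robot is not near it.
Once in a run the grip may slacken for a moment while it holds something.
It also fails if it takes over 208 s, if anything falls off the work surface, if the arm or the gripper's body presses on something with over 40 N, if the wrist force passes 120 N, or if a joint passes its speed limit or range.

## Working session

There is one attempt and no reset: what is moved stays moved. The work goes in short steps, Python scripts to look and compute and a tool call to move; the robot and the scene stay as the last step left them, time stands still between calls to the robot, and variables do not carry over. Pictures are saved under pics/ and viewed, at most 14 in all, crops included, and the job is handed in when it is done.

Besides the shell and the picture viewer there is one more tool, called by a JSON object that holds its "method" and its "body". jog_arm: Moves the arm, as the interface text tells. Its arguments: {"type":"object","properties":{"deltas":{"type":"array"},"grip_force":{"type":"number"}},"required":["deltas"]}

```bash
mkdir -p pics; ls; python3 - <<'E'
from rig import manip, imaging
import cv2,numpy as np
s=manip.get_state(); print(s)
a=[imaging.get_image(n) for n in("scene","side")]
for n,i in zip(("scene","side"),a): cv2.imwrite(f"pics/{n}0.png",i); 
for n in("scene","side","wrist"): print(n,imaging.calibration(n))
E
```

```text
pics
{'clock': 0.0, 'qpos': array([-1.31801461e+00,  2.76546314e-01,  1.50615217e+00,  6.31689025e-05,
        1.36066081e+00, -1.20994776e-01]), 'qd': array([-0.00051882,  0.00081736, -0.00030876, -0.00070859,  0.00136713,
        0.00037518]), 'effort': array([-5.93475716e-05, -4.16781735e+01, -2.45809472e+01, -2.03191494e-04,
        1.11388150e-02,  1.16901177e-06]), 'position': array([ 0.20984249, -0.53479768,  0.24145985]), 'ee_rot': array([-8.83438247e-04,  9.82588008e-01,  1.85795655e-01, -2.73461936e-05]), 'contact_force': array([-0.07192417, -0.08258021, -0.07024007]), 'moment': array([0.02090795, 0.03642583, 0.03063657]), 'gripper_force': 0.0, 'width': 0.0851699275527649}
scene {'mtx': array([[478.95549669,   0.        , 278.91279385],
       [  0.        , 478.95549669, 215.12199082],
       [  0.        ,   0.        ,   1.        ]]), 'cam_to_world': array([[-0.15264255,  0.73953217, -0.65558556,  1.18762539],
       [ 0.98827296,  0.11147014, -0.10435976,  0.10297424],
       [-0.00409919, -0.66382722, -0.74787474,  0.82156081],
       [ 0.        ,  0.        ,  0.   
[... 183 characters left out ...]
   ]]), 'cam_to_world': array([[ 0.98937665, -0.09646324,  0.10875975,  0.46976571],
       [-0.14536769, -0.66387783,  0.73357649, -0.64260852],
       [ 0.00144003, -0.7415936 , -0.67084786,  0.69840206],
       [ 0.        ,  0.        ,  0.        ,  1.        ]])}
wrist {'mtx': array([[311.85131025,   0.        , 279.73037714],
       [  0.        , 311.85131025, 211.01415255],
       [  0.        ,   0.        ,   1.        ]]), 'cam_to_world': array([[ 0.36462004, -0.89945911, -0.24088491,  0.26963506],
       [-0.93115384, -0.35281333, -0.09206132, -0.51160827],
       [-0.00218202,  0.25786831, -0.96617761,  0.37232183],
       [ 0.        ,  0.        ,  0.        ,  1.        ]])}
```

View pics/scene0.png

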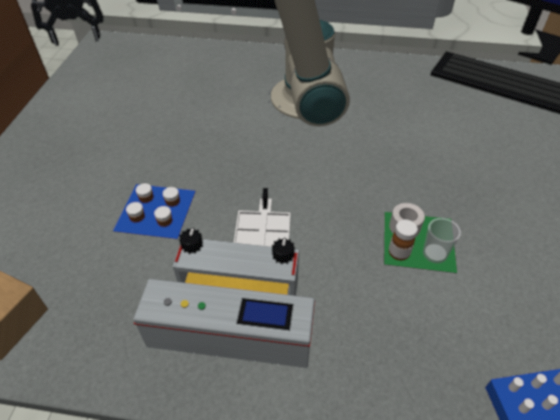

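View pics/side0.png

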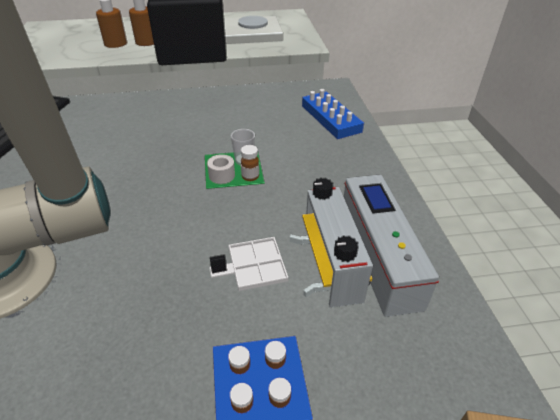

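The scene shows four jars on the blue mat at about (117–196, 184–236), the tray at (235–290, 210–245) with its fin at (265,195), and knobs at (191,238) and (283,248). The bystanders are on the green pad to the right. The side view agrees: caps at (240,359), (275,354), (242,397) and (280,391), and tray at (258,262).

```bash
cat > h.py <<'E'
from rig import manip, imaging
import cv2,numpy as np
def ray(cal,uv):
    M=cal["cam_to_world"];d=np.linalg.inv(cal["mtx"])@np.array([uv[0],uv[1],1.]);return M[:3,3],M[:3,:3]@d
def onz(cal,uv,z):
    o,d=ray(cal,uv);return (o+d*(z-o[2])/d[2])[:2]
def pix(cal,p):
    M=np.linalg.inv(cal["cam_to_world"]);c=M[:3,:3]@np.array(p,float)+M[:3,3];q=cal["mtx"]@c;return q[:2]/q[2]
def shot(n,save=None):
    c=imaging.calibration(n);i=imaging.get_image(n)
    if save: cv2.imwrite(f"pics/{save}.png",i)
    return i,c
def hsv(i): return cv2.cvtColor(i,cv2.COLOR_BGR2HSV)
def blobs(mask,amin=30):
    n,l,s,c=cv2.connectedComponentsWithStats(mask.astype(np.uint8));return [(c[k],s[k,4],s[k,:4],l==k) for k in range(1,n) if s[k,4]>=amin]
def white(i,v=150,s=50): h=hsv(i);return (h[...,2]>v)&(h[...,1]<s)
def yaw():
    w,x,y,z=manip.get_state()["ee_rot"];from scipy.spatial.transform import Rotation as R
    m=R.from_quat([x,y,z,w]).as_matrix();return np.degrees(np.arctan2(m[1,1],m[0,1]))
E
python3 - <<'E'
from h import *
for n in("scene","side"):
    i=cv2.imread(f"pics/{n}0.png");c=imaging.calibration(n);h=hsv(i)
    print(n)
    blue=((h[...,0]>105)&(h[...,0]<130)&(h[...,1]>150)).astype(np.uint8)
    for b in blobs(blue,800):
        if b[0][1]<100: continue
        cn=cv2.findContours(b[3].astype(np.uint8),0,2)[0][0];r=cv2.minAreaRect(cn);hull=cv2.convexHull(cn)
        print("mat",b[0].round(),[onz(c,p,.004).round(3).tolist() for p in cv2.boxPoints(r)])
        m=cv2.fillConvexPoly(np.zeros_like(blue),hull,1)
        for w in blobs(white(i)&(m>0),20): print("cap",w[0].round(1),w[1],onz(c,w[0],.035).round(4))
    for b in blobs(white(i,190,40),400): print("white",b[0].round(1),b[1],b[2],onz(c,b[0],.012).round(4))
    for b in blobs(h[...,2]<45,30): print("black",b[0].round(1),b[1],b[2],onz(c,b[0],.14).round(4),onz(c,b[0],.03).round(4))
    for b in blobs((h[...,0]>15)&(h[...,0]<35)&(h[...,1]>180)&(h[...,2]>120),60): print("yel",b[0],b[1])
    g=(h[...,0]>45)&(h[...,0]<80)&(h[...,1]>120)
    for b in blobs(g,300): print("green",b[0],b[1],onz(c,b[0],.004))
E
```

```text
scene
mat [157. 216.] [[0.571, -0.367], [0.422, -0.412], [0.424, -0.225], [0.57, -0.198]]
cap [169.8 192.4] 124 [ 0.4666 -0.2652]
cap [133.7 207.8] 142 [ 0.5248 -0.3302]
cap [162.  211.9] 143 [ 0.5271 -0.264 ]
mat [265. 313.] [[0.747, -0.04], [0.702, -0.044], [0.702, 0.042], [0.746, 0.044]]
mat [524. 398.] [[0.778, 0.409], [0.759, 0.535], [0.847, 0.515], [0.865, 0.398]]
cap [541.1 378. ] 61 [0.7946 0.4855]
cap [517.9 381.5] 60 [0.8067 0.4458]
cap [552.5 399.2] 66 [0.8289 0.4964]
cap [528.5 403.1] 68 [0.8413 0.4566]
white [261.6 227.5] 1231 [237 200  52  46] [ 0.5199 -0.0421]
black [66.3 12.6] 1237 [32  0 71 43] [-0.1311 -0.7614] [-0.3439 -0.9009]
black [147.7   0.8] 48 [137   0  20   3] [-0.2443 -0.5411] [-0.4755 -0.645 ]
black [236.8   2.9] 575 [183   0  94   9] [-0.2704 -0.2588] [-0.5057 -0.3172]
black [537.1  11.9] 597 [513   0  47  34] [-0.3427  0.6575] [-0.5897  0.747 ]
black [545.9  48.4] 624 [519  31  41  33] [-0.1227  0.6384] [-0.3342  0.7248]
black [499.1  81.3] 3388 [431  52 129  61] [0.0613 0.4882] [-0.1205  0.5503]
black [324.  109.3] 841 [300  89  46  35] [0.2435 0.0622]
[... 762 characters left out ...]
66 1.3385]
white [255.2 263.4] 1856 [211 237  77  50] [ 0.5183 -0.047 ]
black [187.4  31.7] 4373 [148   0  78  65] [0.3949 0.9383] [0.3802 1.2498]
black [ 61.2 102. ] 108 [54 97 15 13] [0.066  0.4725] [-0.0135  0.6921]
black [  5.2 147.1] 131 [  0 139  14  18] [-0.015   0.2703] [-0.1105  0.4501]
black [322.7 189. ] 276 [313 179  19  20] [0.6671 0.0193] [0.706  0.1496]
black [375.2 203.7] 111 [360 186  34  27] [ 0.7581 -0.0399] [0.8149 0.0788]
black [345.9 249.1] 392 [335 237  22  24] [ 0.6696 -0.1483] [ 0.7089 -0.051 ]
black [217.7 263.4] 203 [210 256  16  17] [ 0.4467 -0.1492] [ 0.4422 -0.052 ]
yel [318.41169451 248.98687351] 838
green [232.17184265 177.36024845] 483 [0.49297703 0.26076184]
```

{"method": "jog_arm", "body": {"deltas": [0, 0, -21.4, 300, 365, 10, 1, 0, 0, -21.4, 300, 365, 10, 1, 0, 0, -21.4, 300, 365, 10, 1, 0, 0, -21.4, 300, 365, 10, 1, 0, 0, -21.4, 300, 365, 10, 1, 0, 0, -21.4, 300, 365, 10, 1, 0, 0, -21.4, 300, 365, 10, 1, 0, 0, -21.4, 300, 365, 10, 1, 0, 0, -21.4, 300, 365, 10, 1, 0, 0, -21.4, 300, 365, 10, 1, 0, 0, -21.4, 300, 365, 10, 1, 0, 0, -21.4, 300, 365, 10, 0.6, 0, 0, -21.4, 300, 365, 10, 0.6, 0, 0, -21.4, 300, 365, 10, 0.6]}}

```text
clock: 1.5
position: [0.5092, -0.1714, 0.2522]
ee_rot: [0.0, 1.0, -0.001, -0.0]
contact_force: [0.0, -0.0, 0.1]
width: 0.0516
gripper_force: 0.0
```

```bash
python3 - <<'E'
from h import *
i,c=shot("wrist","w1");print(manip.get_state()["position"],yaw(),manip.get_state()["width"],c["cam_to_world"][:3,3])
E
```

```text
[ 0.50923096 -0.17138149  0.25227808] -90.09256339095217 0.05135491215873517 [ 0.57346875 -0.1718026   0.38296182]
```

View pics/w1.png

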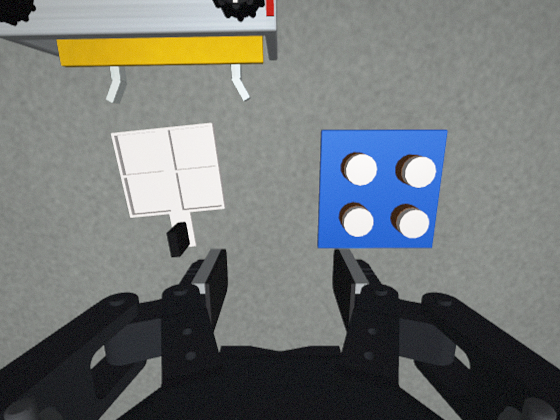

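The wrist view shows the tray with corners at (113,134), (212,124), (225,208) and (131,217), and its fin at (178,240). The guide tips are at (108,100) and (246,98), and the plate's front edge runs from (62,67) to (263,62). The four caps are at (360,169), (419,172), (357,221) and (413,222).

```bash
cat >> h.py <<'E'
def caps(i,c,z=.036):
    out=[]
    m=white(i,170,60).astype(np.uint8);m=cv2.morphologyEx(m,cv2.MORPH_OPEN,np.ones((3,3)))
    for b in blobs(m,150):
        (x,y),r=cv2.minEnclosingCircle(cv2.findContours(b[3].astype(np.uint8),0,2)[0][0])
        if b[1]>.8*np.pi*r*r: out.append((np.round((x,y,r),1),onz(c,(x,y),z).round(4)))
    return out
def tray(i,c,lo,hi):
    m=white(i,150,40).astype(np.uint8);m=cv2.morphologyEx(m,cv2.MORPH_CLOSE,np.ones((7,7)));m=cv2.morphologyEx(m,cv2.MORPH_OPEN,np.ones((25,25)))
    for b in blobs(m,lo):
        if b[1]<hi:
            r=cv2.minAreaRect(cv2.findContours(b[3].astype(np.uint8),0,2)[0][0]);q=cv2.approxPolyDP(cv2.convexHull(cv2.findContours(b[3].astype(np.uint8),0,2)[0][0]),8,True)[:,0]
            w=np.array([onz(c,p,.012) for p in q]);print("tray",q.tolist(),w.round(4).tolist(),w.mean(0).round(4))
            for k in range(len(w)): d=w[(k+1)%len(w)]-w[k];print(" len",np.hypot(*d).round(4),"ang",np.degrees(np.arctan2(d[1],d[0])).round(2))
E
python3 - <<'E'
from h import *
i=cv2.imread("pics/w1.png");c=imaging.calibration("wrist")
for k in caps(i,c): print(k)
tray(i,c,4000,14000)
h=hsv(i)
y=(h[...,0]>15)&(h[...,0]<35)&(h[...,1]>150)&(h[...,2]>90)
for b in blobs(y,300):
    cols=np.arange(70,255,5);rows=[np.where(b[3][:,k])[0].max()+.5 for k in cols]
    P=np.array([onz(c,(k,r),.048) for k,r in zip(cols,rows)]);f=np.polyfit(P[:,1],P[:,0],1);print("plate front x=a*y+b",f,np.degrees(np.arctan(f[0])))
    rr=np.where(b[3])[1];print(rr.min(),rr.max(),onz(c,(rr.min(),67),.048),onz(c,(rr.max(),62),.048))
for uv in((108,100),(246,98),(116,72),(236,70)): print(uv,onz(c,uv,.016))
for b in blobs((h[...,2]<60)&(np.indices(h.shape[:2])[0]<255),100): print("blk",b[0],b[1],b[2],onz(c,b[0],.03),onz(c,b[0],.044))
for k in((.670,-.145),(.67,.023)):print(pix(c,(*k,.148)))
E
```

```text
(array([360.8, 169.3,  16. ]), array([ 0.5285, -0.2617]))
(array([420.2, 171.8,  16.1]), array([ 0.5255, -0.3281]))
(array([357.9, 222. ,  14.9]), array([ 0.4671, -0.2624]))
(array([413.6, 223.2,  15.2]), array([ 0.4656, -0.3273]))
tray [[214, 5], [214, 30], [35, 33], [35, 0]] [[0.6976, -0.1032], [0.6741, -0.1018], [0.6717, 0.0896], [0.7026, 0.0833]] [ 0.6865 -0.008 ]
 len 0.0235 ang 176.75
 len 0.1915 ang 90.73
 len 0.0315 ang -11.6
 len 0.1865 ang -91.54
tray [[214, 124], [221, 209], [191, 221], [124, 211], [115, 132]] [[0.5776, -0.0964], [0.4769, -0.0992], [0.4616, -0.0612], [0.4746, 0.0204], [0.5689, 0.0184]] [ 0.5119 -0.0436]
 len 0.1007 ang -178.35
 len 0.041 ang 111.94
 len 0.0826 ang 80.92
 len 0.0944 ang -1.22
 len 0.1151 ang -85.69
plate front x=a*y+b [-0.0132758   0.63332212] -0.7606024376087454
57 262 [0.6318898 0.0486979] [ 0.63597359 -0.15434813]
(108, 100) [0.60352255 0.01932472]
(246, 98) [ 0.6052798  -0.13428809]
(116, 72) [0.63230613 0.00644588]
(236, 70) [ 0.63402183 -0.12428499]
blk [15.15439093 10.32011331] 706 [ 0  0 36 26] [0.68731771 0.09263586] [0.68280519 0.08214969]
blk [239.11861862   7.45195195] 666 [213   0  52  21] [ 0.6893273  -0.13142584] [ 0.68473509 -0.1330271 ]
blk [177.98141264 238.68773234] 538 [167 222  23  33] [ 0.44485963 -0.0492394 ] [ 0.44996151 -0.05409966]
[238.16601184 -26.47573328]
[-20.80424402 -25.77128257]
```

```bash
python3 - <<'E'
from h import *
c=imaging.calibration("wrist");i=cv2.imread("pics/w1.png")
g=cv2.cvtColor(i,6)
q=np.array([(112,134),(212,124),(225,208),(131,217)],np.float32).reshape(-1,1,2)
q=cv2.cornerSubPix(g,q,(5,5),(-1,-1),(3,30,.01))[:,0];print(q)
w=np.array([onz(c,p,.012) for p in q]);print(w.round(4).tolist());m=w.mean(0)
fx=(w[0]+w[1]-w[2]-w[3])/2;fy=(w[0]+w[3]-w[1]-w[2])/2
a=np.degrees(np.arctan2(fx[1],fx[0]));b=np.degrees(np.arctan2(-fy[0],fy[1]));print(m,np.hypot(*fx),np.hypot(*fy),a,b)
t=np.radians((a+b)/2);R=np.array([[np.cos(t),-np.sin(t)],[np.sin(t),np.cos(t)]])
for px in((24.75,31.5),(24.75,-31.5),(-24.75,31.5),(-24.75,-31.5),(-81,0)): print(px,(m+R@np.array(px)/1e3).round(4))
E
```

```text
[[110.902435 133.37961 ]
 [211.22903  122.29689 ]
 [224.11197  207.54999 ]
 [131.02643  216.49811 ]]
[[0.5674, 0.0233], [0.5795, -0.0933], [0.4787, -0.1032], [0.4675, 0.0126]]
[ 0.52328905 -0.04012768] 0.10083621379059464 0.11677442593537615 5.860081214068715 5.711556584885829
(24.75, 31.5) [ 0.5447 -0.0063]
(24.75, -31.5) [ 0.5511 -0.069 ]
(-24.75, 31.5) [ 0.4955 -0.0113]
(-24.75, -31.5) [ 0.5018 -0.074 ]
(-81, 0) [ 0.4427 -0.0483]
```

{"method": "jog_arm", "body": {"deltas": [0, 0, 0, 19, -90, -130, 0.6, 0, 0, 0, 19, -90, -130, 0.6, 0, 0, 0, 19, -90, -130, 0.6, 0, 0, 0, 19, -90, -130, 0.6, 0, 0, 0, 19, -90, -165, 0.6, 0, 0, 0, 19, -90, -200, 0.6, 0, 0, 0, 19, -90, -229, 0.6, 0, 0, 0, 19, -90, -229, 0.6, 0, 0, 0, 19, -90, -229, 0.2, 0, 0, 0, 19, -90, -229, 0.2, 0, 0, 0, 19, -90, -229, 0.2, 0, 0, 0, 19, -90, -229, 0.2, 0, 0, 0, 19, -90, -229, 0.2, 0, 0, 0, 19, -90, -200, 0.2, 0, 0, 0, 19, -90, -160, 0.2, 0, 0, 0, 19, -90, -160, 0.2], "grip_force": 40}}

```text
clock: 3.15
position: [0.5323, -0.2624, 0.0976]
ee_rot: [0.003, 1.0, 0.0, 0.005]
contact_force: [1.3, -0.9, 0.3]
width: 0.0351
gripper_force: 40.1
```

```bash
python3 - <<'E'
from h import *
i,c=shot("wrist","w2");s,_=shot("side","s2");cv2.imwrite("pics/m2.png",np.hstack([i[:,100:460],s[200:,150:].copy() if 0 else cv2.resize(s[180:420,150:430],(440,420))]))
for k in caps(i,c): print(k)
E
```

```text
(array([378.5, 239.7,  26.4]), array([ 0.5261, -0.3277]))
(array([280. , 294.1,  46. ]), array([ 0.4867, -0.2631]))
```

View pics/m2.png

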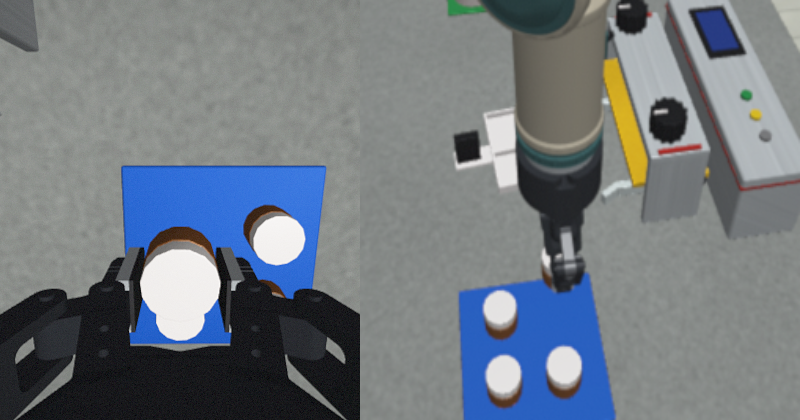

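The jar is held upright between the pads, with its cap at about (280,285) in the wrist view. The other three are unmoved.

{"method": "jog_arm", "body": {"deltas": [0, 0, 5.8, 22, 192, 10, 0.2, 0, 0, 5.8, 22, 192, 10, 0.2, 0, 0, 5.8, 22, 192, 10, 0.2, 0, 0, 5.8, 22, 192, 10, 0.2, 0, 0, 5.8, 22, 192, 10, 0.2, 0, 0, 5.8, 22, 192, 10, 0.2, 0, 0, 5.8, 22, 192, -30, 0.2, 0, 0, 5.8, 22, 192, -50, 0.2, 0, 0, 5.8, 22, 192, -60, 0.2, 0, 0, 5.8, 22, 192, -68, 0.2, 0, 0, 5.8, 22, 192, -68, 0.2]}}

```text
clock: 4.35
position: [0.5514, -0.0695, 0.025]
ee_rot: [0.0, 0.999, 0.05, 0.0]
contact_force: [1.1, -0.1, -1.0]
width: 0.0351
gripper_force: 40.4
```

```bash
python3 - <<'E'
from h import *
i,c=shot("wrist","w3")
E
```

```text
(no output)
```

View pics/w3.png

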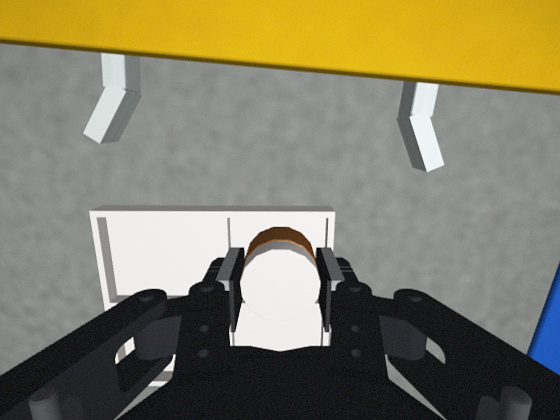

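The jar sits inside the front-right pocket (cap at (280,290)), square with the tray walls.

{"method": "jog_arm", "body": {"deltas": [0, 0, 0, 0, 0, -1, 0.6, 0, 0, 0, 0, 0, -1, 0.6, 0, 0, 0, 0, 0, -1, 0.6, 0, 0, 0, 0, 0, 20, 0.6, 0, 0, 0, 0, 0, 60, 0.6, 0, 0, -5.8, -84, -194, 106, 0.6, 0, 0, -5.8, -84, -194, 106, 0.6, 0, 0, -5.8, -84, -194, 106, 0.6, 0, 0, -5.8, -84, -194, 106, 0.6, 0, 0, -5.8, -84, -194, 106, 0.6, 0, 0, -5.8, -84, -194, 106, 0.6, 0, 0, -5.8, -84, -194, 106, 0.6]}}

```text
clock: 5.6
position: [0.4669, -0.2617, 0.1301]
ee_rot: [-0.001, 1.0, -0.0, -0.0]
contact_force: [-0.0, -0.0, 0.5]
width: 0.0513
gripper_force: 0.0
```

```bash
python3 - <<'E'
from h import *
print(manip.get_state()["position"],yaw())
i,c=shot("wrist","w4")
for k in caps(i,c): print(k)
i,c=shot("side","s4")
for k in caps(i,c): print("side",k)
E
```

```text
[ 0.46686852 -0.2616527   0.13005608] -90.03265786225137
(array([373.6, 135.8,  25.9]), array([ 0.5255, -0.3276]))
(array([281.2, 215.4,  22.9]), array([ 0.4676, -0.2629]))
(array([367.5, 218.5,  23.2]), array([ 0.4651, -0.3276]))
side (array([238.7, 355.4,  10.3]), array([ 0.4668, -0.2636]))
side (array([279.5, 388.5,  11.1]), array([ 0.5251, -0.3291]))
side (array([241. , 394. ,  11.4]), array([ 0.4648, -0.3291]))
```

{"method": "jog_arm", "body": {"deltas": [0, 0, 0, 0, -1, -50, 0.6, 0, 0, 0, 0, -1, -80, 0.6, 0, 0, 0, 0, -1, -107, 0.6, 0, 0, 0, 0, -1, -107, 0.6, 0, 0, 0, 0, -1, -107, 0.2, 0, 0, 0, 0, -1, -107, 0.2, 0, 0, 0, 0, -1, -107, 0.2, 0, 0, 0, 0, -1, -107, 0.2, 0, 0, 0, 0, -1, -107, 0.2, 0, 0, 0, 0, -1, -70, 0.2, 0, 0, 0, 0, -1, -25, 0.2, 0, 0, 5.8, 35, 188, -25, 0.2, 0, 0, 5.8, 35, 188, -25, 0.2, 0, 0, 5.8, 35, 188, -25, 0.2, 0, 0, 5.8, 35, 188, -25, 0.2, 0, 0, 5.8, 35, 188, -25, 0.2, 0, 0, 5.8, 35, 188, -40, 0.2, 0, 0, 5.8, 35, 188, -60, 0.2, 0, 0, 5.8, 35, 188, -75, 0.2, 0, 0, 5.8, 35, 188, -75, 0.2]}}

```text
clock: 7.7
position: [0.5003, -0.0746, 0.0538]
ee_rot: [-0.0, 0.999, 0.051, -0.002]
contact_force: [-0.4, -0.1, -0.4]
width: 0.0346
gripper_force: 42.1
```

```bash
python3 - <<'E'
from h import *
s,c=shot("side","s5");i,_=shot("wrist","w5")
for k in caps(s,c): print("side",k)
cv2.imwrite("pics/m5.png",np.hstack([i[:,100:460],cv2.resize(s[180:420,150:430],(440,420))]))
E
```

```text
side (array([279.5, 388.5,  11.1]), array([ 0.5251, -0.3291]))
side (array([240.8, 393.5,  11.3]), array([ 0.4645, -0.3283]))
```

View pics/m5.png

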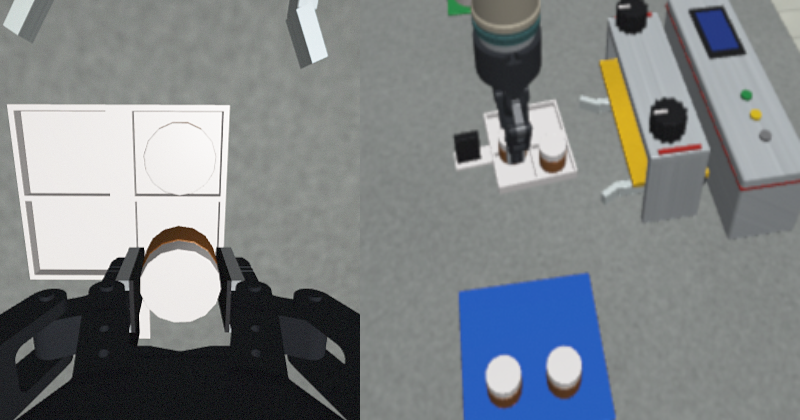

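The first jar sits in its pocket with its cap at (280,158) in the wrist view. The second jar is held above the rear-right pocket, and two are left on the mat.

{"method": "jog_arm", "body": {"deltas": [0, 0, 0, 0, 0, -20, 0.2, 0, 0, 0, 0, 0, -30, 0.2, 0, 0, 0, 0, 0, -30, 0.2, 0, 0, 0, 0, 0, -31, 0.6, 0, 0, 0, 0, 0, -31, 0.6, 0, 0, 0, 0, 0, -31, 0.6, 0, 0, 0, 0, 0, -10, 0.6, 0, 0, 0, 0, 0, 30, 0.6, 0, 0, -5.8, 24, -253, 76, 0.6, 0, 0, -5.8, 24, -253, 76, 0.6, 0, 0, -5.8, 24, -253, 76, 0.6, 0, 0, -5.8, 24, -253, 76, 0.6, 0, 0, -5.8, 24, -253, 76, 0.6, 0, 0, -5.8, 24, -253, 76, 0.6, 0, 0, -5.8, 24, -253, 76, 0.6, 0, 0, -5.8, 24, -253, 76, 0.6]}}

```text
clock: 9.4
position: [0.5253, -0.3258, 0.1309]
ee_rot: [-0.001, 1.0, 0.0, -0.001]
contact_force: [-0.5, 0.8, 0.3]
width: 0.0513
gripper_force: 0.0
```

```bash
python3 - <<'E'
from h import *
print(manip.get_state()["position"],yaw())
i,c=shot("wrist","w6")
for k in caps(i,c): print(k)
i,c=shot("side","s6")
for k in caps(i,c): print("side",k)
E
```

```text
[ 0.52526905 -0.32582948  0.13091854] -89.98119796984167
(array([283. , 214.2,  23.2]), array([ 0.5266, -0.3283]))
(array([282.5, 285.5,  21.9]), array([ 0.4674, -0.3281]))
side (array([279.5, 388.5,  11. ]), array([ 0.525 , -0.3292]))
side (array([241. , 394. ,  11.4]), array([ 0.4648, -0.3291]))
```

{"method": "jog_arm", "body": {"deltas": [0, 0, 0, 0, -2, -50, 0.6, 0, 0, 0, 0, -2, -80, 0.6, 0, 0, 0, 0, -2, -107, 0.6, 0, 0, 0, 0, -2, -107, 0.6, 0, 0, 0, 0, -2, -107, 0.2, 0, 0, 0, 0, -2, -107, 0.2, 0, 0, 0, 0, -2, -107, 0.2, 0, 0, 0, 0, -2, -107, 0.2, 0, 0, 0, 0, -2, -107, 0.2, 0, 0, 0, 0, -2, -70, 0.2, 0, 0, 0, 0, -2, -20, 0.2, 0, 0, 5.8, 19.5, 319, -20, 0.2, 0, 0, 5.8, 19.5, 319, -20, 0.2, 0, 0, 5.8, 19.5, 319, -20, 0.2, 0, 0, 5.8, 19.5, 319, -20, 0.2, 0, 0, 5.8, 19.5, 319, -20, 0.2, 0, 0, 5.8, 19.5, 319, -20, 0.2, 0, 0, 5.8, 19.5, 319, -20, 0.2, 0, 0, 5.8, 19.5, 319, -60, 0.2, 0, 0, 5.8, 19.5, 319, -75, 0.2]}}

```text
clock: 11.5
position: [0.5441, -0.0069, 0.0547]
ee_rot: [-0.0, 0.999, 0.052, -0.001]
contact_force: [-1.3, -0.4, -0.2]
width: 0.035
gripper_force: 40.2
```

```bash
python3 - <<'E'
from h import *
s,c=shot("side","s7");i,_=shot("wrist","w7");print(manip.get_state()["position"],manip.get_state()["width"])
for k in caps(s,c): print("side",k)
cv2.imwrite("pics/m7.png",np.hstack([i[:,100:460],cv2.resize(s[180:420,150:430],(440,420))]))
E
```

```text
[ 0.54344311 -0.00768938  0.05440245] 0.034720227045050366
side (array([240.8, 393.5,  11.3]), array([ 0.4645, -0.3283]))
```

View pics/m7.png

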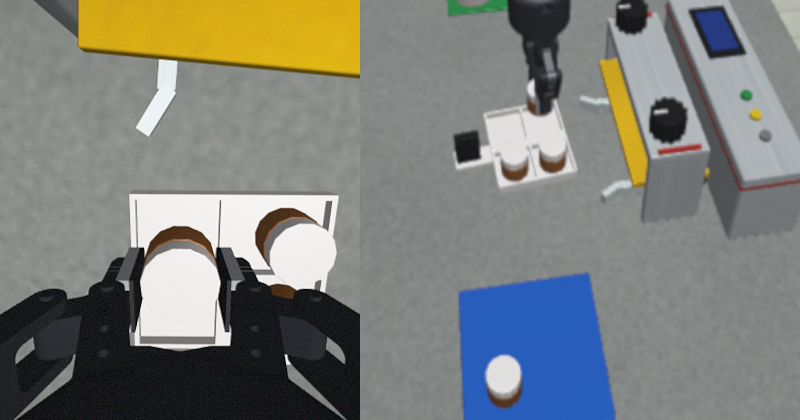

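The third jar is held over the front-left pocket. Two are seated and one is left on the mat.

{"method": "jog_arm", "body": {"deltas": [0, 0, 0, 0, 0, -20, 0.2, 0, 0, 0, 0, 0, -31, 0.2, 0, 0, 0, 0, 0, -31, 0.2, 0, 0, 0, 0, 0, -31, 0.6, 0, 0, 0, 0, 0, -31, 0.6, 0, 0, 0, 0, 0, -31, 0.6, 0, 0, 0, 0, 0, -10, 0.6, 0, 0, 0, 0, 0, 30, 0.6, 0, 0, -5.8, -79, -321, 76, 0.6, 0, 0, -5.8, -79, -321, 76, 0.6, 0, 0, -5.8, -79, -321, 76, 0.6, 0, 0, -5.8, -79, -321, 76, 0.6, 0, 0, -5.8, -79, -321, 76, 0.6, 0, 0, -5.8, -79, -321, 76, 0.6, 0, 0, -5.8, -79, -321, 76, 0.6, 0, 0, -5.8, -79, -321, 76, 0.6, 0, 0, -5.8, -79, -321, 76, 0.6]}}

```text
clock: 13.3
position: [0.4661, -0.3298, 0.1326]
ee_rot: [-0.0, 1.0, -0.001, 0.0]
contact_force: [-0.3, 0.5, 0.2]
width: 0.0515
gripper_force: 0.0
```

```bash
python3 - <<'E'
from h import *
print(manip.get_state()["position"],yaw())
i,c=shot("wrist","w8")
for k in caps(i,c): print(k)
i,c=shot("side","s8")
for k in caps(i,c): print("side",k)
E
```

```text
[ 0.46613574 -0.32977726  0.13260058] -90.10208634981258
(array([277.4, 215.7,  23. ]), array([ 0.4659, -0.3282]))
```

{"method": "jog_arm", "body": {"deltas": [0, 0, 0, 0, 1, -50, 0.6, 0, 0, 0, 0, 1, -80, 0.6, 0, 0, 0, 0, 1, -109, 0.6, 0, 0, 0, 0, 1, -109, 0.6, 0, 0, 0, 0, 1, -109, 0.2, 0, 0, 0, 0, 1, -109, 0.2, 0, 0, 0, 0, 1, -109, 0.2, 0, 0, 0, 0, 1, -109, 0.2, 0, 0, 0, 0, 1, -109, 0.2, 0, 0, 0, 0, 1, -70, 0.2, 0, 0, 0, 0, 1, -20, 0.2, 0, 0, 5.8, 29.5, 318.5, -20, 0.2, 0, 0, 5.8, 29.5, 318.5, -20, 0.2, 0, 0, 5.8, 29.5, 318.5, -20, 0.2, 0, 0, 5.8, 29.5, 318.5, -20, 0.2, 0, 0, 5.8, 29.5, 318.5, -20, 0.2, 0, 0, 5.8, 29.5, 318.5, -20, 0.2, 0, 0, 5.8, 29.5, 318.5, -20, 0.2, 0, 0, 5.8, 29.5, 318.5, -60, 0.2, 0, 0, 5.8, 29.5, 318.5, -77, 0.2]}}

```text
clock: 15.4
position: [0.4948, -0.0096, 0.0541]
ee_rot: [-0.0, 0.999, 0.052, -0.001]
contact_force: [-1.7, 0.2, -0.3]
width: 0.0345
gripper_force: 40.3
```

```bash
python3 - <<'E'
from h import *
s,c=shot("side","s9");i,_=shot("wrist","w9");print(manip.get_state()["position"],manip.get_state()["width"])
cv2.imwrite("pics/m9.png",np.hstack([i[:,100:460],cv2.resize(s[180:420,150:430],(440,420))]))
E
```

```text
[ 0.49382976 -0.01021418  0.05345634] 0.03450220166780613
```

View pics/m9.png

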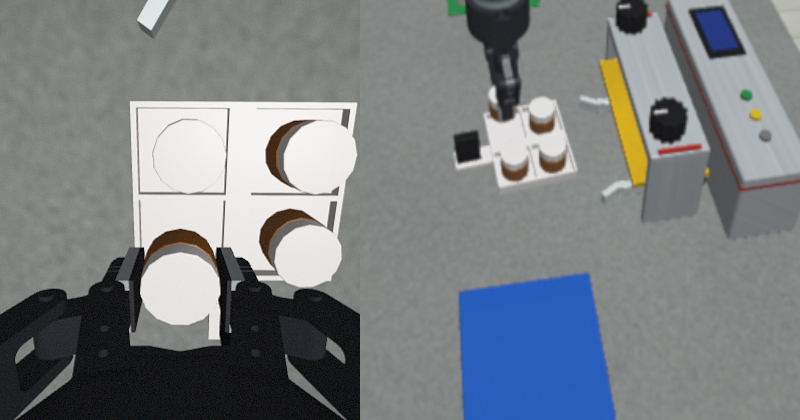

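The fourth jar is held over the rear-left pocket, the other three are seated and the mat is empty.

{"method": "jog_arm", "body": {"deltas": [0, 0, 0, 1.5, -1, -20, 0.2, 0, 0, 0, 1.5, -1, -31, 0.2, 0, 0, 0, 1.5, -1, -31, 0.2, 0, 0, 0, 1.5, -1, -31, 0.6, 0, 0, 0, 1.5, -1, -31, 0.6, 0, 0, 0, 1.5, -1, -31, 0.6, 0, 0, 0, 1.5, -1, -10, 0.6, 0, 0, 0, 1.5, -1, 30, 0.6, 0, 0, 0, -5, -40, 76, 0.6, 0, 0, 0, -5, -40, 126, 0.6, 0, 0, 0, -5, -40, 176, 0.6, 0, 0, 0, -5, -40, 196, 0.6, 0, 0, 0, -5, -40, 196, 0.6, 0, 0, 0, -5, -40, 196, 0.6]}}

```text
clock: 16.9
position: [0.4908, -0.0508, 0.252]
ee_rot: [0.0, 0.999, 0.051, 0.001]
contact_force: [-0.1, 0.8, -0.7]
width: 0.0511
gripper_force: 0.0
```

```bash
python3 - <<'E'
from h import *
print(manip.get_state()["position"],yaw())
i,c=shot("wrist","w10");
for k in caps(i,c): print(k)
E
```

```text
[ 0.49080217 -0.05079452  0.25195953] -84.18328556756832
```

View pics/w10.png

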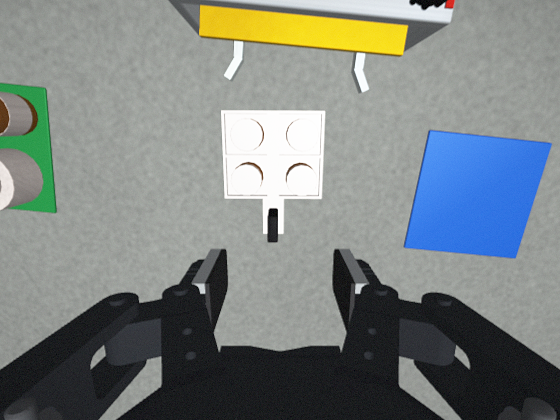

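All four jars stand in the tray. Tray corners are at about (221,110), (325,111), (323,199) and (225,198), the fin at (273,225), the guide tips at (230,78) and (364,90), and the plate front from (200,37) to (404,55).

```bash
python3 - <<'E'
from h import *
c=imaging.calibration("wrist");i=cv2.imread("pics/w10.png");g=cv2.cvtColor(i,6);h=hsv(i)
q=np.array([(221,110),(325,111),(323,199),(225,198)],np.float32).reshape(-1,1,2)
q=cv2.cornerSubPix(g,q,(5,5),(-1,-1),(3,30,.01))[:,0];print(q.round(1).tolist())
w=np.array([onz(c,p,.012) for p in q]);m=w.mean(0)
fx=(w[0]+w[1]-w[2]-w[3])/2;fy=(w[0]+w[3]-w[1]-w[2])/2
print("tray",m,np.hypot(*fx),np.hypot(*fy),np.degrees(np.arctan2(fx[1],fx[0])),np.degrees(np.arctan2(-fy[0],fy[1])))
for b in blobs((h[...,2]<60)&(np.indices(h.shape[:2])[0]<246)&(np.indices(h.shape[:2])[0]>150),100):
    if 240<b[0][0]<300: print("fin",b[0],b[2],onz(c,b[0],.03),"toprow",onz(c,(b[0][0],b[2][1]+b[2][3]),.044))
y=(h[...,0]>15)&(h[...,0]<35)&(h[...,1]>150)&(h[...,2]>90)
for b in blobs(y,300):
    cols=np.arange(210,400,5);rows=[np.where(b[3][:,k])[0].max()+.5 for k in cols]
    P=np.array([onz(c,(k,r),.048) for k,r in zip(cols,rows)]);f=np.polyfit(P[:,1],P[:,0],1);print("plate",f,np.degrees(np.arctan(-f[0])))
    e=np.array([onz(c,(200,37.5),.048),onz(c,(404,56),.048)]);print(e,e.mean(0),np.hypot(*(e[0]-e[1])))
for uv in((225.5,76),(241,42),(360,91),(356,54),(231,80),(367,91)): print(uv,onz(c,uv,.016))
cv2.imwrite("pics/st10.png",cv2.resize(i[0:110,180:460],None,fx=2.8,fy=2.8,interpolation=2))
E
```

```text
[[220.6999969482422, 109.80000305175781], [324.6000061035156, 110.4000015258789], [320.70001220703125, 197.89999389648438], [224.39999389648438, 197.5]]
tray [ 0.52152965 -0.03894146] 0.10124035993209243 0.11705905808142561 5.3798170694451475 5.5326939511290405
fin [272.39413681 225.11074919] [268 209  10  33] [ 0.4422143  -0.04666007] toprow [ 0.42639168 -0.04849902]
plate [-0.0140379   0.63097589] 0.8042595614399424
[[ 0.62946321  0.04077858]
 [ 0.6332045  -0.15796208]] [ 0.63133386 -0.05859175] 0.1987758712226608
(225.5, 76) [0.60172134 0.02005605]
(241, 42) [0.63675729 0.00558897]
(360, 91) [ 0.60132352 -0.12791925]
(356, 54) [ 0.63755177 -0.1174639 ]
(231, 80) [0.59828214 0.01386276]
(367, 91) [ 0.60209836 -0.13557291]
```

View pics/st10.png

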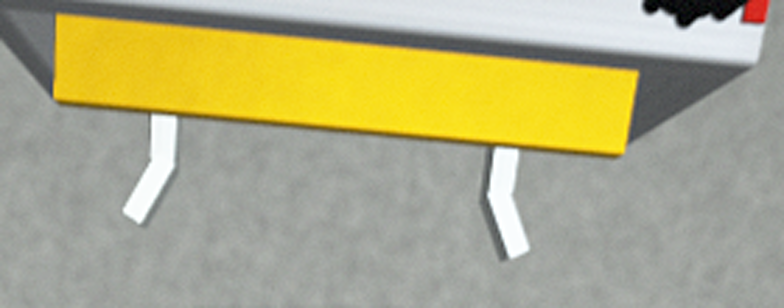

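{"method": "jog_arm", "body": {"deltas": [0, 0, 0, -48, 3.5, -50, 0.6, 0, 0, 0, -48, 3.5, -100, 0.6, 0, 0, 0, -48, 3.5, -150, 0.6, 0, 0, 0, -48, 3.5, -160, 0.6, 0, 0, 0, -48, 3.5, -185, 0.6, 0, 0, 0, -48, 3.5, -205, 0.6, 0, 0, 0, -48, 3.5, -220, 0.6, 0, 0, 0, -48, 3.5, -227, 0.6, 0, 0, 0, -48, 3.5, -227, 0.3, 0, 0, 0, -48, 3.5, -227, 0.2, 0, 0, 0, -48, 3.5, -227, 0.1, 0, 0, 0, -48, 3.5, -227, 0, 0, 0, 0, -48, 3.5, -227, 0, 0, 0, 0, -48, 3.5, -227, 0, 0, 0, 0, -48, 3.5, -227, 0], "grip_force": 80}}

```text
clock: 18.45
position: [0.4433, -0.0474, 0.0249]
ee_rot: [0.0, 0.999, 0.051, 0.001]
contact_force: [-0.8, 0.7, 6.6]
width: 0.0108
gripper_force: 78.9
```

```bash
python3 - <<'E'
from h import *
s=manip.get_state();print(s["position"],yaw(),s["width"],s["contact_force"])
i,c=shot("side","s11");j,_=shot("wrist","w11")
cv2.imwrite("pics/m11.png",np.hstack([j[:,100:460],cv2.resize(i[180:420,150:430],(440,420))]))
E
```

```text
[ 0.44334328 -0.0474108   0.02491242] -84.18338873783915 0.01079849722483017 [-0.76359793  0.70224169  6.60763194]
```

View pics/m11.png

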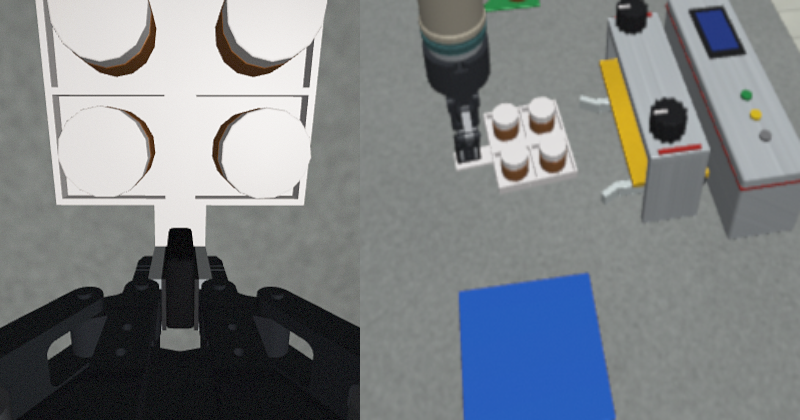

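The fin is gripped centrally with the tray square to the tool, and all four jars are upright in their pockets.

{"method": "jog_arm", "body": {"deltas": [0, 0, -0.5, 3, -1.5, 1, 0, 0, 0, -1, 6, -3, 1, 0, 0, 0, -1.5, 9, -4.5, 1, 0, 0, 0, -2, 12, -6, 1, 0, 0, 0, -2.5, 15, -7, 1, 0, 0, 0, -3, 18, -8, 1, 0, 0, 0, -3.5, 21, -9.5, 1, 0, 0, 0, -4, 24, -11, 1, 0, 0, 0, -4.5, 27, -12, 1, 0, 0, 0, -5, 30, -13.5, 1, 0, 0, 0, -5, 30, -13.5, 1, 0, 0, 0, -5, 30, -13.5, 1, 0]}}

```text
clock: 19.75
position: [0.4737, -0.0612, 0.0253]
ee_rot: [0.0, 1.0, 0.007, 0.001]
contact_force: [0.9, -0.2, -4.8]
width: 0.0109
gripper_force: 77.8
```

```bash
python3 - <<'E'
from h import *
s=manip.get_state();print(s["position"],yaw(),s["width"],s["contact_force"])
j,c=shot("wrist","w12")
P=lambda *p:tuple(pix(c,p).round(1))
# tray corners expected from TCP
print("exp tray front L/R",P(.4733+.132,-.0608+.061,.012),P(.4733+.132,-.0608-.057,.012))
cv2.imwrite("pics/w12b.png",cv2.resize(j[:300],(800,428)))
E
```

```text
[ 0.473701   -0.06117638  0.02533272] -89.21217152244165 0.010928059142958831 [ 0.92606494 -0.24591124 -4.78689973]
exp tray front L/R (np.float64(126.5), np.float64(-52.8)) (np.float64(428.1), np.float64(-48.2))
```

View pics/w12b.png

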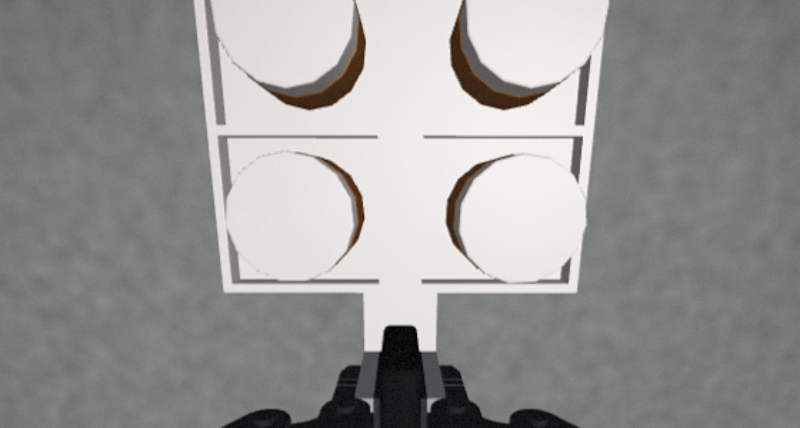

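{"method": "jog_arm", "body": {"deltas": [0, 0, 0, 5, 0, -0.5, 0, 0, 0, 0, 10, 0, -0.5, 0, 0, 0, 0, 15, 0, -0.5, 0, 0, 0, 0, 20, 0, -0.5, 0, 0, 0, 0, 24, 0.5, -0.5, 0, 0, 0, 0, 28, 0.5, -0.5, 0, 0, 0, 0, 32, 0.5, -0.5, 0, 0, 0, 0, 36, 0.5, -0.5, 0, 0, 0, 0, 40, 0.5, -0.5, 0, 0, 0, 0, 40, 0.5, -0.5, 0]}}

```text
clock: 20.8
position: [0.5135, -0.0603, 0.0249]
ee_rot: [0.0, 1.0, 0.007, 0.0]
contact_force: [-2.0, 0.6, 1.6]
width: 0.0108
gripper_force: 78.7
```

```bash
python3 - <<'E'
from h import *
s=manip.get_state();print(s["position"],yaw(),s["width"],s["contact_force"],s["moment"])
a,c=shot("scene","sc13");b,_=shot("side","s13")
cv2.imwrite("pics/m13.png",np.hstack([cv2.resize(a[170:310,150:330],(400,311)),cv2.resize(b[170:310,190:370],(400,311))]))
E
```

```text
[ 0.51346499 -0.06025781  0.0249452 ] -89.17339452824204 0.01079850689103274 [-2.0476366   0.55197342  1.55497   ] [0.04815912 0.35895519 0.02579788]
```

View pics/m13.png

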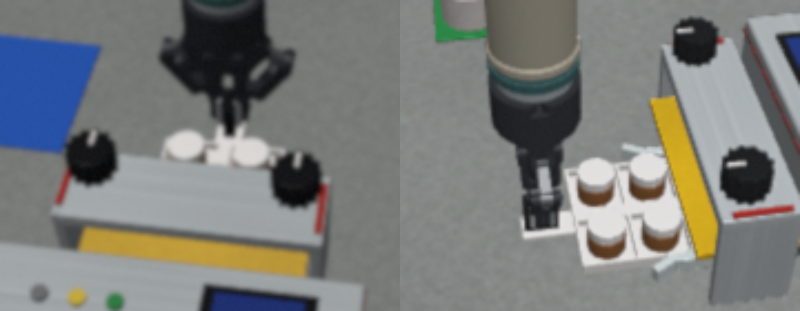

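The leading edge has entered the guides, roughly centred, and the jars are upright. I'm going on carefully.

{"method": "jog_arm", "body": {"deltas": [0, 0, 0, 4, 0, 0, 0, 0, 0, 0, 8, 0, 0, 0, 0, 0, 0, 12, 0, 0, 0, 0, 0, 0, 16, 0, 0, 0, 0, 0, 0, 20, 0.5, 0, 0, 0, 0, 0, 24, 0.5, 0, 0, 0, 0, 0, 28, 0.5, 0, 0, 0, 0, 0, 32, 0.5, 0, 0, 0, 0, 0, 36, 0.5, 0, 0, 0, 0, 0, 40, 0.5, 0, 0, 0, 0, 0, 40, 0.5, 0, 0]}}

```text
clock: 22.0
position: [0.553, -0.0598, 0.025]
ee_rot: [0.0, 1.0, 0.007, -0.0]
contact_force: [-3.4, 0.0, 2.8]
width: 0.011
gripper_force: 78.9
```

```bash
python3 - <<'E'
from h import *
s=manip.get_state();print(s["position"],yaw(),s["width"],s["contact_force"],s["moment"])
E
```

```text
[ 0.55298414 -0.0597909   0.02497357] -89.17435722112889 0.010976552537644808 [-3.35377832  0.03726306  2.7995459 ] [0.0586235  0.44710034 0.00838302]
```

{"method": "jog_arm", "body": {"deltas": [0, 0, 0, 5, 0, 0, 0, 0, 0, 0, 10, 0, 0, 0, 0, 0, 0, 15, 0, 0, 0, 0, 0, 0, 20, 0.5, 0, 0, 0, 0, 0, 25, 0.5, 0, 0, 0, 0, 0, 30, 0.5, 0, 0, 0, 0, 0, 35, 0.5, 0, 0, 0, 0, 0, 40, 0.5, 0, 0, 0, 0, 0, 43, 0.5, 0, 0, 0, 0, 0, 46, 0.5, 0, 0, 0, 0, 0, 48, 0.5, 0, 0, 0, 0, 0, 48, 0.5, 0, 0]}}

```text
clock: 23.2
position: [0.6002, -0.0592, 0.0249]
ee_rot: [-0.0, 1.0, 0.007, -0.001]
contact_force: [-5.9, -0.0, 4.9]
width: 0.011
gripper_force: 79.1
```

{"method": "jog_arm", "body": {"deltas": [0, 0, 0, 1, 0, 0, 0, 0, 0, 0, 2, 0, 0, 0, 0, 0, 0, 3, 0, 0, 0, 0, 0, 0, 4, 0, 0, 0, 0, 0, 0, 5, 0, 0, 0, 0, 0, 0, 6, 0, 0, 0, 0, 0, 0, 6, 0, 0, 0]}}

```text
clock: 23.9
position: [0.6002, -0.0592, 0.0249]
ee_rot: [-0.0, 1.0, 0.008, -0.007]
contact_force: [-18.3, -2.9, 12.7]
width: 0.011
gripper_force: 80.5
```

```bash
python3 - <<'E'
from h import *
s=manip.get_state();print(s["position"],s["contact_force"],s["moment"])
cs,cd=imaging.calibration("scene"),imaging.calibration("side")
for a,b in(((282.9,251.3),(322.7,189)),((190.7,241.2),(345.9,249.1))):
    o1,d1=ray(cs,a);o2,d2=ray(cd,b);t=np.linalg.lstsq(np.c_[d1,-d2],o2-o1,rcond=None)[0];p,q=o1+d1*t[0],o2+d2*t[1];print("knob",((p+q)/2).round(4),np.linalg.norm(p-q).round(4))
i,c=shot("wrist","w14");h=hsv(i)
for col in(200,230,260,280,300,330,360):
    v=h[:,col];cls=["Y" if 15<x[0]<35 and x[1]>150 and x[2]>60 else "W" if x[2]>150 and x[1]<50 else "K" if x[2]<60 else "g" for x in v.tolist()]
    out=[];k0=0
    for k in range(1,421):
        if k==420 or cls[k]!=cls[k0]: out.append(f"{cls[k0]}{k0}-{k-1}");k0=k
    print(col," ".join(o for o in out if 1)[:160])
print(pix(c,(s["position"][0]+.03-.0,-.0592,.012)),pix(c,(.633,-.0592,.048)))
E
```

```text
[ 0.60018919 -0.05923359  0.02492539] [-18.32238496  -2.86149954  12.70667367] [-0.29040454  1.84582577 -0.04010386]
knob [0.6694 0.0273 0.1332] 0.0002
knob [ 0.6718 -0.1431  0.1338] 0.0004
200 W0-263 g264-271 W272-272 g273-273 W274-275 g276-276 W277-277 g278-278 W279-287 g288-288 K289-317 g318-318 K319-328 g329-329 K330-331 g332-332 K333-419
230 W0-279 g280-281 K282-419
260 W0-260 g261-278 W279-288 g289-289 K290-333 g334-339 W340-342 g343-347 K348-419
280 W0-260 g261-261 K262-327 g328-329 W330-332 g333-333 W334-334 g335-338 W339-343 g344-344 W345-349 g350-351 K352-419
300 W0-260 g261-278 W279-288 g289-289 K290-334 g335-347 K348-419
330 W0-261 g262-264 W265-280 g281-281 K282-324 g325-325 K326-419
360 W0-267 g268-268 W269-269 g270-270 W271-272 g273-273 W274-287 g288-288 K289-419
[280.1652186  202.39043914] [280.31652596 219.33466433]
```

{"method": "jog_arm", "body": {"deltas": [0, 0, 0, 2, 0, 0, 0, 0, 0, 0, 4, 0, 0, 0, 0, 0, 0, 6, 0, 0, 0, 0, 0, 0, 6, 0, 0, 0, 0, 0, 0, 6, 0, 0, 0]}}

```text
clock: 24.45
position: [0.6002, -0.0592, 0.0249]
ee_rot: [-0.0, 1.0, 0.008, -0.013]
contact_force: [-28.9, -3.1, 21.3]
width: 0.0107
gripper_force: 81.9
```

The tray won't go past x = 0.600. That matches where the triangulated knobs put the back stop, so it is home. I'm easing off, releasing and retreating.

{"method": "jog_arm", "body": {"deltas": [0, 0, 0, -4, 0, 0, 0, 0, 0, 0, -8, 0, 0, 0, 0, 0, 0, -10, 0, 0, 0, 0, 0, 0, -10, 0, 0, 0.6, 0, 0, 0, -10, 0, 0, 0.6, 0, 0, 0, -10, 0, 0, 0.6, 0, 0, 0, -10, 0, 0, 0.6, 0, 0, 0, -10, 0, 0, 0.6, 0, 0, 0, -30, 0, 1, 0.6, 0, 0, 0, -70, 0, 5, 0.6, 0, 0, 0, -90, 0, 50, 0.6, 0, 0, 0, -90, 0, 100, 0.6, 0, 0, 0, -90, 0, 150, 0.7, 0, 0, 0, -90, 0, 200, 0.7, 0, 0, 0, -60, 0, 245, 0.7, 0, 0, 0, -60, 0, 245, 0.7, 0, 0, 0, -60, 0, 245, 0.7]}}

```text
clock: 26.15
position: [0.554, -0.0595, 0.2709]
ee_rot: [0.0, 1.0, 0.007, 0.001]
contact_force: [0.5, -1.1, -0.5]
width: 0.0597
gripper_force: 0.0
```

```bash
python3 - <<'E'
from h import *
s=manip.get_state();print(s["position"],yaw(),s["width"],s["contact_force"],s["qpos"].round(2))
i,c=shot("wrist","w15");h=hsv(i)
row=np.indices(h.shape[:2])[0]
for b in blobs((h[...,2]<60)&(row<235),80): print("blk",b[0].round(1),b[1],b[2],onz(c,b[0],.148).round(4),onz(c,b[0],.044).round(4))
y=(h[...,0]>15)&(h[...,0]<35)&(h[...,1]>150)&(h[...,2]>90)
for b in blobs(y,300):
    x0,x1=b[2][0],b[2][0]+b[2][2];cols=np.arange(x0+10,x1-10,5);rows=[np.where(b[3][:,k])[0].max()+.5 for k in cols]
    P=np.array([onz(c,(k,r),.048) for k,r in zip(cols,rows)]);print("plate front",P.mean(0),np.polyfit(P[:,1],P[:,0],1),x0,x1)
col=275
for col in (250,275,310): 
  v=h[:,col];print(col,[ (k,v[k].tolist()) for k in range(90,200,6)])
cv2.imwrite("pics/w15c.png",cv2.resize(i[0:240,80:480],(800,480)))
E
```

```text
[ 0.55401748 -0.0594547   0.27089978] -89.16755762723047 0.05971000182817848 [ 0.45313347 -1.10805864 -0.52579135] [-0.23  0.23  1.49 -0.    1.41  1.32]
blk [169.1  58.9] 2468 [139  28  62  63] [0.667  0.0244] [0.6871 0.0585]
blk [367.8  70.7] 411 [357  44  30  47] [ 0.661  -0.1245] [ 0.6786 -0.1514]
blk [278.9 145.3] 104 [276 133   9  27] [ 0.605  -0.0584] [ 0.5997 -0.0582]
plate front [ 0.63334884 -0.05727634] [-0.01343079  0.63257957] 186 372
250 [(90, [101, 9, 239]), (96, [108, 15, 214]), (102, [27, 220, 250]), (108, [27, 231, 249]), (114, [23, 109, 237]), (120, [25, 7, 220]), (126, [65, 8, 181]), (132, [53, 6, 170]), (138, [53, 6, 172]), (144, [49, 11, 184]), (150, [60, 9, 175]), (156, [55, 9, 180]), (162, [60, 7, 175]), (168, [56, 10, 178]), (174, [51, 10, 175]), (180, [56, 10, 180]), (186, [53, 6, 175]), (192, [45, 6, 181]), (198, [50, 5, 170])]
275 [(90, [103, 7, 242]), (96, [102, 20, 218]), (102, [27, 219, 253]), (108, [27, 218, 253]), (114, [24, 109, 241]), (120, [0, 1, 253]), (126, [0, 0, 254]), (132, [10, 3, 254]), (138, [6, 8, 157]), (144, [8, 6, 160]), (150, [5, 9, 166]), (156, [24, 8, 164]), (162, [45, 6, 178]), (168, [48, 7, 174]), (174, [55, 9, 174]), (180, [55, 9, 175]), (186, [45, 6, 168]), (192, [50, 4, 174]), (198, [50, 9, 174])]
310 [(90, [98, 8, 244]), (96, [103, 16, 219]), (102, [28, 212, 253]), (108, [28, 215, 253]), (114, [24, 102, 243]), (120, [30, 5, 225]), (126, [68, 6, 171]), (132, [64, 10, 183]), (138, [68, 6, 178]), (144, [45, 3, 182]), (150, [47, 10, 180]), (156, [45, 9, 177]), (162, [56, 10, 176]), (168, [68, 6, 171]), (174, [55, 8, 182]), (180, [53, 6, 170]), (186, [45, 6, 177]), (192, [53, 6, 170]), (198, [60, 4, 180])]
```

{"method": "jog_arm", "body": {"deltas": [0, 0, 79, 115.5, 87, -50, 0.7, 0, 0, 79, 115.5, 87, -50, 0.7, 0, 0, 79, 115.5, 87, -50, 0.7, 0, 0, 79, 115.5, 87, -50, 0.7, 0, 0, 79, 115.5, 87, -50, 0.7, 0, 0, 79, 115.5, 87, -50, 0.7, 0, 0, 79, 115.5, 87, -50, 0.7, 0, 0, 79, 115.5, 87, -50, 0.7, 0, 0, 79, 115.5, 87, -50, 0.7, 0, 0, 79, 115.5, 87, -50, 0.7, 0, 0, 79, 115.5, 87, -90, 0.7, 0, 0, 79, 115.5, 87, -115, 0.7, 0, 0, 79, 115.5, 87, -136, 0.7, 0, 0, 79, 115.5, 87, -136, 0.7, 0, 0, 79, 115.5, 87, -136, 0.3, 0, 0, 79, 115.5, 87, -136, 0.3, 0, 0, 79, 115.5, 87, -136, 0.3, 0, 0, 79, 115.5, 87, -136, 0.3], "grip_force": 40}}

```text
clock: 28.0
position: [0.6695, 0.0275, 0.1347]
ee_rot: [0.001, 0.767, 0.641, 0.001]
contact_force: [2.5, -0.7, -2.7]
width: 0.0366
gripper_force: 41.5
```

```bash
cat >> h.py <<'E'
def st():
    s=manip.get_state();print(s["position"].round(4),"yaw",yaw().round(2),"w",s["width"].round(4),"F",s["contact_force"].round(1),"M",s["moment"].round(2),"q",s["qpos"].round(2))
E
python3 - <<'E'
from h import *
st();c=imaging.calibration("wrist")
i=cv2.imread("pics/w15.png")
E
```

```text
Traceback (most recent call last):
  File "h.py", line 35, in st
    s=manip.get_state();print(s["position"].round(4),"yaw",yaw().round(2),"w",s["width"].round(4),"F",s["contact_force"].round(1),"M",s["moment"].round(2),"q",s["qpos"].round(2))
                                                                              ^^^^^^^^^^^^^^^^
AttributeError: 'float' object has no attribute 'round'
```

{"method": "jog_arm", "body": {"deltas": [0, 0, -8, 0, 0, 0, 0.3, 0, 0, -16, 0, 0, 0, 0.3, 0, 0, -24, 0, 0, 0, 0.3, 0, 0, -32, 0, 0, 0, 0.3, 0, 0, -40, 0, 0, 0, 0.3, 0, 0, -48, 0, 0, 0, 0.3, 0, 0, -56, 0, 0, 0, 0.3, 0, 0, -64, 0, 0, 0, 0.3, 0, 0, -72, 0, 0, 0, 0.3, 0, 0, -80, 0, 0, 0, 0.3, 0, 0, -80, 0, 0, 0, 0.3, 0, 0, -80, 0, 0, 0, 0.3]}}

```text
clock: 29.2
position: [0.6689, 0.0283, 0.1346]
ee_rot: [-0.0, 1.0, -0.0, 0.001]
contact_force: [1.1, 2.0, -0.4]
width: 0.0367
gripper_force: 41.8
```

```bash
sed -i 's/s\["width"\].round(4)/round(s["width"],4)/' h.py; python3 - <<'E'
from h import *
st()
E
```

```text
[0.6689 0.0283 0.1346] yaw -90.04 w 0.0367 F [ 1.1  2.  -0.4] M [ 0.44 -0.25 -0.05] q [-0.06  0.48  1.45  0.    1.21  1.51]
```

{"method": "jog_arm", "body": {"deltas": [0, 0, 0, 0, 0, 0, 0.7, 0, 0, 0, 0, 0, 0, 0.7, 0, 0, 0, 0, 0, 5, 0.7, 0, 0, 0, 0, 0, 50, 0.7, 0, 0, 80, 2.5, -170.5, 50, 0.7, 0, 0, 80, 2.5, -170.5, 50, 0.7, 0, 0, 80, 2.5, -170.5, 50, 0.7, 0, 0, 80, 2.5, -170.5, 50, 0.7, 0, 0, 80, 2.5, -170.5, 50, 0.7, 0, 0, 80, 2.5, -170.5, 50, 0.7, 0, 0, 80, 2.5, -170.5, 50, 0.7, 0, 0, 80, 2.5, -170.5, 50, 0.7, 0, 0, 80, 2.5, -170.5, 50, 0.7, 0, 0, 80, 2.5, -170.5, 25, 0.7, 0, 0, 80, 2.5, -170.5, 0, 0.7, 0, 0, 80, 2.5, -170.5, 0, 0.7, 0, 0, 80, 2.5, -170.5, 0, 0.3, 0, 0, 80, 2.5, -170.5, 0, 0.3, 0, 0, 80, 2.5, -170.5, 0, 0.3, 0, 0, 80, 2.5, -170.5, 0, 0.3]}}

```text
clock: 31.2
position: [0.6719, -0.1432, 0.1354]
ee_rot: [0.001, 0.767, 0.642, 0.001]
contact_force: [0.4, -0.7, 2.3]
width: 0.0364
gripper_force: 41.3
```

```bash
python3 - <<'E'
from h import *
st()
E
```

```text
[ 0.6719 -0.1432  0.1354] yaw -10.18 w 0.0364 F [ 0.4 -0.7  2.3] M [-0.06 -0.03 -0.03] q [-0.31  0.51  1.41 -0.    1.23 -0.13]
```

Both knobs are gripped cleanly. Now I'm turning the right knob 80°.

{"method": "jog_arm", "body": {"deltas": [0, 0, -8, 0, 0, 0, 0.3, 0, 0, -16, 0, 0, 0, 0.3, 0, 0, -24, 0, 0, 0, 0.3, 0, 0, -32, 0, 0, 0, 0.3, 0, 0, -40, 0, 0, 0, 0.3, 0, 0, -48, 0, 0, 0, 0.3, 0, 0, -56, 0, 0, 0, 0.3, 0, 0, -64, 0, 0, 0, 0.3, 0, 0, -72, 0, 0, 0, 0.3, 0, 0, -80, 0, 0, 0, 0.3, 0, 0, -80, 0, 0, 0, 0.3, 0, 0, -80, 0, 0, 0, 0.3]}}

```text
clock: 32.4
position: [0.6707, -0.1418, 0.1354]
ee_rot: [-0.001, 1.0, -0.0, 0.0]
contact_force: [-2.0, 3.3, 5.8]
width: 0.0367
gripper_force: 41.8
```

{"method": "jog_arm", "body": {"deltas": [0, 0, 0, 0, 0, 0, 0.7, 0, 0, 0, 0, 0, 0, 0.7, 0, 0, 0, 0, 0, 5, 0.7, 0, 0, 0, 0, 0, 50, 0.7, 0, 0, 80, -2.5, 170.5, 50, 0.7, 0, 0, 80, -2.5, 170.5, 50, 0.7, 0, 0, 80, -2.5, 170.5, 50, 0.7, 0, 0, 80, -2.5, 170.5, 50, 0.7, 0, 0, 80, -2.5, 170.5, 50, 0.7, 0, 0, 80, -2.5, 170.5, 50, 0.7, 0, 0, 80, -2.5, 170.5, 50, 0.7, 0, 0, 80, -2.5, 170.5, 50, 0.7, 0, 0, 80, -2.5, 170.5, 50, 0.7, 0, 0, 80, -2.5, 170.5, 25, 0.7, 0, 0, 80, -2.5, 170.5, 0, 0.7, 0, 0, 80, -2.5, 170.5, 0, 0.7, 0, 0, 80, -2.5, 170.5, 0, 0.3, 0, 0, 80, -2.5, 170.5, 0, 0.3, 0, 0, 80, -2.5, 170.5, 0, 0.3, 0, 0, 80, -2.5, 170.5, 0, 0.3]}}

```text
clock: 34.4
position: [0.6696, 0.0274, 0.1353]
ee_rot: [0.001, 0.767, 0.642, 0.001]
contact_force: [1.7, 0.1, 1.6]
width: 0.0366
gripper_force: 41.2
```

```bash
python3 - <<'E'
from h import *
st()
# pointer of right knob in scene/side
for n in("scene","side"):
    for t in("0",None):
        c=imaging.calibration(n);i=cv2.imread(f"pics/{n}0.png") if t else shot(n,n+"20")[0]
        for nm,k in(("L",(.6694,.0273)),("R",(.6718,-.1431))):
            u,v=pix(c,(*k,.148));u0,v0=int(u)-7,int(v)-6;p=i[v0:v0+13,u0:u0+15].min(2).astype(float);m=p>110
            if m.sum(): 
                ys,xs=np.nonzero(m);w=onz(c,(xs.mean()+u0,ys.mean()+v0),.148)-np.array(k);print(n,t,nm,m.sum(),(w*1e3).round(1),"ang",np.degrees(np.arctan2(w[1],w[0])).round())
E
```

```text
[0.6696 0.0274 0.1353] yaw -10.18 w 0.0366 F [1.7 0.1 1.6] M [-0.02 -0.15  0.07] q [-0.06  0.48  1.45 -0.    1.21  0.12]
scene 0 L 14 [-10.3  -2.5] ang -166.0
scene 0 R 12 [-10.2  -0.5] ang -177.0
scene None L 8 [-3.   7.8] ang 111.0
scene None R 11 [-2.6  6.9] ang 111.0
side 0 L 26 [-0.8 10.9] ang 94.0
side 0 R 18 [-5.7  3.5] ang 148.0
side None L 30 [ 2.2 16.5] ang 83.0
side None R 22 [-0.9 11.4] ang 95.0
```

The pointer on the right knob moved about 80° clockwise, as intended. I'm carrying on with the alternation.

{"method": "jog_arm", "body": {"deltas": [0, 0, -8, 0, 0, 0, 0.3, 0, 0, -16, 0, 0, 0, 0.3, 0, 0, -24, 0, 0, 0, 0.3, 0, 0, -32, 0, 0, 0, 0.3, 0, 0, -40, 0, 0, 0, 0.3, 0, 0, -48, 0, 0, 0, 0.3, 0, 0, -56, 0, 0, 0, 0.3, 0, 0, -64, 0, 0, 0, 0.3, 0, 0, -72, 0, 0, 0, 0.3, 0, 0, -80, 0, 0, 0, 0.3, 0, 0, -80, 0, 0, 0, 0.3, 0, 0, -80, 0, 0, 0, 0.3]}}

```text
clock: 35.7
position: [0.6689, 0.0283, 0.1352]
ee_rot: [-0.0, 1.0, -0.0, 0.001]
contact_force: [-0.3, 1.9, 6.1]
width: 0.0366
gripper_force: 41.8
```

{"method": "jog_arm", "body": {"deltas": [0, 0, 0, 0, 0, 0, 0.7, 0, 0, 0, 0, 0, 0, 0.7, 0, 0, 0, 0, 0, 5, 0.7, 0, 0, 0, 0, 0, 50, 0.7, 0, 0, 80, 2.5, -170.5, 50, 0.7, 0, 0, 80, 2.5, -170.5, 50, 0.7, 0, 0, 80, 2.5, -170.5, 50, 0.7, 0, 0, 80, 2.5, -170.5, 50, 0.7, 0, 0, 80, 2.5, -170.5, 50, 0.7, 0, 0, 80, 2.5, -170.5, 50, 0.7, 0, 0, 80, 2.5, -170.5, 50, 0.7, 0, 0, 80, 2.5, -170.5, 50, 0.7, 0, 0, 80, 2.5, -170.5, 50, 0.7, 0, 0, 80, 2.5, -170.5, 25, 0.7, 0, 0, 80, 2.5, -170.5, 0, 0.7, 0, 0, 80, 2.5, -170.5, 0, 0.7, 0, 0, 80, 2.5, -170.5, 0, 0.3, 0, 0, 80, 2.5, -170.5, 0, 0.3, 0, 0, 80, 2.5, -170.5, 0, 0.3, 0, 0, 80, 2.5, -170.5, 0, 0.3]}}

```text
clock: 37.7
position: [0.6719, -0.1432, 0.1352]
ee_rot: [0.001, 0.767, 0.642, 0.001]
contact_force: [1.0, -0.3, 1.3]
width: 0.0365
gripper_force: 41.3
```

{"method": "jog_arm", "body": {"deltas": [0, 0, -8, 0, 0, 0, 0.3, 0, 0, -16, 0, 0, 0, 0.3, 0, 0, -24, 0, 0, 0, 0.3, 0, 0, -32, 0, 0, 0, 0.3, 0, 0, -40, 0, 0, 0, 0.3, 0, 0, -48, 0, 0, 0, 0.3, 0, 0, -56, 0, 0, 0, 0.3, 0, 0, -64, 0, 0, 0, 0.3, 0, 0, -72, 0, 0, 0, 0.3, 0, 0, -80, 0, 0, 0, 0.3, 0, 0, -80, 0, 0, 0, 0.3, 0, 0, -80, 0, 0, 0, 0.3]}}

```text
clock: 38.9
position: [0.6708, -0.1418, 0.1352]
ee_rot: [-0.001, 1.0, -0.0, 0.0]
contact_force: [-1.7, 3.9, 5.8]
width: 0.0369
gripper_force: 41.9
```

{"method": "jog_arm", "body": {"deltas": [0, 0, 0, 0, 0, 0, 0.7, 0, 0, 0, 0, 0, 0, 0.7, 0, 0, 0, 0, 0, 5, 0.7, 0, 0, 0, 0, 0, 50, 0.7, 0, 0, 80, -2.5, 170.5, 50, 0.7, 0, 0, 80, -2.5, 170.5, 50, 0.7, 0, 0, 80, -2.5, 170.5, 50, 0.7, 0, 0, 80, -2.5, 170.5, 50, 0.7, 0, 0, 80, -2.5, 170.5, 50, 0.7, 0, 0, 80, -2.5, 170.5, 50, 0.7, 0, 0, 80, -2.5, 170.5, 50, 0.7, 0, 0, 80, -2.5, 170.5, 50, 0.7, 0, 0, 80, -2.5, 170.5, 50, 0.7, 0, 0, 80, -2.5, 170.5, 25, 0.7, 0, 0, 80, -2.5, 170.5, 0, 0.7, 0, 0, 80, -2.5, 170.5, 0, 0.7, 0, 0, 80, -2.5, 170.5, 0, 0.3, 0, 0, 80, -2.5, 170.5, 0, 0.3, 0, 0, 80, -2.5, 170.5, 0, 0.3, 0, 0, 80, -2.5, 170.5, 0, 0.3]}}

```text
clock: 40.9
position: [0.6695, 0.0274, 0.1352]
ee_rot: [0.001, 0.767, 0.642, 0.001]
contact_force: [1.5, -0.7, 2.3]
width: 0.0366
gripper_force: 41.2
```

```bash
cat >> h.py <<'E'
def ptr():
    c=imaging.calibration("scene");i=shot("scene")[0]
    for nm,k in(("L",(.6694,.0273)),("R",(.6718,-.1431))):
        u,v=pix(c,(*k,.148));u0,v0=int(u)-9,int(v)-8;m=i[v0:v0+17,u0:u0+19].min(2)>105
        for b in blobs(m,4): w=onz(c,b[0]+(u0,v0),.148)-np.array(k);print(nm,b[1],(w*1e3).round(1),"ang",np.degrees(np.arctan2(w[1],w[0])).round())
E
python3 - <<'E'
from h import *
st();ptr()
E
```

```text
[0.6695 0.0274 0.1352] yaw -10.18 w 0.0366 F [ 1.5 -0.7  2.3] M [-0.05 -0.07  0.03] q [-0.06  0.48  1.45 -0.    1.21  0.12]
L 10 [-12.6 -18.8] ang -124.0
R 5 [-16.9 -15.5] ang -137.0
R 4 [-20.4   8.6] ang 157.0
R 17 [8.5 3.3] ang 21.0
```

{"method": "jog_arm", "body": {"deltas": [0, 0, -8, 0, 0, 0, 0.3, 0, 0, -16, 0, 0, 0, 0.3, 0, 0, -24, 0, 0, 0, 0.3, 0, 0, -32, 0, 0, 0, 0.3, 0, 0, -40, 0, 0, 0, 0.3, 0, 0, -48, 0, 0, 0, 0.3, 0, 0, -56, 0, 0, 0, 0.3, 0, 0, -64, 0, 0, 0, 0.3, 0, 0, -72, 0, 0, 0, 0.3, 0, 0, -80, 0, 0, 0, 0.3, 0, 0, -80, 0, 0, 0, 0.3, 0, 0, -80, 0, 0, 0, 0.3]}}

```text
clock: 42.15
position: [0.6689, 0.0282, 0.1352]
ee_rot: [-0.0, 1.0, -0.0, 0.001]
contact_force: [-0.3, 2.4, 5.9]
width: 0.0367
gripper_force: 41.7
```

{"method": "jog_arm", "body": {"deltas": [0, 0, 0, 0, 0, 0, 0.7, 0, 0, 0, 0, 0, 0, 0.7, 0, 0, 0, 0, 0, 5, 0.7, 0, 0, 0, 0, 0, 50, 0.7, 0, 0, 80, 2.5, -170.5, 50, 0.7, 0, 0, 80, 2.5, -170.5, 50, 0.7, 0, 0, 80, 2.5, -170.5, 50, 0.7, 0, 0, 80, 2.5, -170.5, 50, 0.7, 0, 0, 80, 2.5, -170.5, 50, 0.7, 0, 0, 80, 2.5, -170.5, 50, 0.7, 0, 0, 80, 2.5, -170.5, 50, 0.7, 0, 0, 80, 2.5, -170.5, 50, 0.7, 0, 0, 80, 2.5, -170.5, 50, 0.7, 0, 0, 80, 2.5, -170.5, 25, 0.7, 0, 0, 80, 2.5, -170.5, 0, 0.7, 0, 0, 80, 2.5, -170.5, 0, 0.7, 0, 0, 80, 2.5, -170.5, 0, 0.3, 0, 0, 80, 2.5, -170.5, 0, 0.3, 0, 0, 80, 2.5, -170.5, 0, 0.3, 0, 0, 80, 2.5, -170.5, 0, 0.3]}}

```text
clock: 44.15
position: [0.6719, -0.1432, 0.1352]
ee_rot: [0.001, 0.767, 0.642, 0.001]
contact_force: [1.6, 0.5, 0.5]
width: 0.0368
gripper_force: 41.3
```

{"method": "jog_arm", "body": {"deltas": [0, 0, -8, 0, 0, 0, 0.3, 0, 0, -16, 0, 0, 0, 0.3, 0, 0, -24, 0, 0, 0, 0.3, 0, 0, -32, 0, 0, 0, 0.3, 0, 0, -40, 0, 0, 0, 0.3, 0, 0, -48, 0, 0, 0, 0.3, 0, 0, -56, 0, 0, 0, 0.3, 0, 0, -64, 0, 0, 0, 0.3, 0, 0, -72, 0, 0, 0, 0.3, 0, 0, -80, 0, 0, 0, 0.3, 0, 0, -80, 0, 0, 0, 0.3, 0, 0, -80, 0, 0, 0, 0.3]}}

```text
clock: 45.35
position: [0.6708, -0.1418, 0.1352]
ee_rot: [-0.001, 1.0, -0.0, 0.0]
contact_force: [-2.5, 4.3, 6.2]
width: 0.0365
gripper_force: 41.9
```

{"method": "jog_arm", "body": {"deltas": [0, 0, 0, 0, 0, 0, 0.7, 0, 0, 0, 0, 0, 0, 0.7, 0, 0, 0, 0, 0, 5, 0.7, 0, 0, 0, 0, 0, 50, 0.7, 0, 0, 80, -2.5, 170.5, 50, 0.7, 0, 0, 80, -2.5, 170.5, 50, 0.7, 0, 0, 80, -2.5, 170.5, 50, 0.7, 0, 0, 80, -2.5, 170.5, 50, 0.7, 0, 0, 80, -2.5, 170.5, 50, 0.7, 0, 0, 80, -2.5, 170.5, 50, 0.7, 0, 0, 80, -2.5, 170.5, 50, 0.7, 0, 0, 80, -2.5, 170.5, 50, 0.7, 0, 0, 80, -2.5, 170.5, 50, 0.7, 0, 0, 80, -2.5, 170.5, 25, 0.7, 0, 0, 80, -2.5, 170.5, 0, 0.7, 0, 0, 80, -2.5, 170.5, 0, 0.7, 0, 0, 80, -2.5, 170.5, 0, 0.3, 0, 0, 80, -2.5, 170.5, 0, 0.3, 0, 0, 80, -2.5, 170.5, 0, 0.3, 0, 0, 80, -2.5, 170.5, 0, 0.3]}}

```text
clock: 47.35
position: [0.6696, 0.0274, 0.1353]
ee_rot: [0.001, 0.767, 0.642, 0.001]
contact_force: [1.2, -0.8, 1.0]
width: 0.0371
gripper_force: 41.2
```

```bash
python3 - <<'E'
from h import *
st();ptr()
E
```

```text
[0.6696 0.0274 0.1353] yaw -10.18 w 0.0371 F [ 1.2 -0.8  1. ] M [-0.07 -0.06 -0.01] q [-0.06  0.48  1.45 -0.    1.21  0.12]
L 10 [-12.6 -18.8] ang -124.0
R 7 [-16.1 -16.6] ang -134.0
R 4 [-20.8   7.1] ang 161.0
R 18 [ 4.4 -9.3] ang -65.0
```

{"method": "jog_arm", "body": {"deltas": [0, 0, -8, 0, 0, 0, 0.3, 0, 0, -16, 0, 0, 0, 0.3, 0, 0, -24, 0, 0, 0, 0.3, 0, 0, -32, 0, 0, 0, 0.3, 0, 0, -40, 0, 0, 0, 0.3, 0, 0, -48, 0, 0, 0, 0.3, 0, 0, -56, 0, 0, 0, 0.3, 0, 0, -64, 0, 0, 0, 0.3, 0, 0, -72, 0, 0, 0, 0.3, 0, 0, -80, 0, 0, 0, 0.3, 0, 0, -80, 0, 0, 0, 0.3, 0, 0, -80, 0, 0, 0, 0.3]}}

```text
clock: 48.6
position: [0.6689, 0.0282, 0.1352]
ee_rot: [-0.0, 1.0, -0.0, 0.001]
contact_force: [-0.4, 1.8, 5.9]
width: 0.0365
gripper_force: 41.7
```

{"method": "jog_arm", "body": {"deltas": [0, 0, 0, 0, 0, 0, 0.7, 0, 0, 0, 0, 0, 0, 0.7, 0, 0, 0, 0, 0, 5, 0.7, 0, 0, 0, 0, 0, 50, 0.7, 0, 0, 80, 2.5, -170.5, 50, 0.7, 0, 0, 80, 2.5, -170.5, 50, 0.7, 0, 0, 80, 2.5, -170.5, 50, 0.7, 0, 0, 80, 2.5, -170.5, 50, 0.7, 0, 0, 80, 2.5, -170.5, 50, 0.7, 0, 0, 80, 2.5, -170.5, 50, 0.7, 0, 0, 80, 2.5, -170.5, 50, 0.7, 0, 0, 80, 2.5, -170.5, 50, 0.7, 0, 0, 80, 2.5, -170.5, 50, 0.7, 0, 0, 80, 2.5, -170.5, 25, 0.7, 0, 0, 80, 2.5, -170.5, 0, 0.7, 0, 0, 80, 2.5, -170.5, 0, 0.7, 0, 0, 80, 2.5, -170.5, 0, 0.3, 0, 0, 80, 2.5, -170.5, 0, 0.3, 0, 0, 80, 2.5, -170.5, 0, 0.3, 0, 0, 80, 2.5, -170.5, 0, 0.3]}}

```text
clock: 50.6
position: [0.6719, -0.1432, 0.1352]
ee_rot: [0.001, 0.767, 0.642, 0.001]
contact_force: [1.4, -0.2, 0.5]
width: 0.0368
gripper_force: 41.3
```

{"method": "jog_arm", "body": {"deltas": [0, 0, -8, 0, 0, 0, 0.3, 0, 0, -16, 0, 0, 0, 0.3, 0, 0, -24, 0, 0, 0, 0.3, 0, 0, -32, 0, 0, 0, 0.3, 0, 0, -40, 0, 0, 0, 0.3, 0, 0, -48, 0, 0, 0, 0.3, 0, 0, -56, 0, 0, 0, 0.3, 0, 0, -64, 0, 0, 0, 0.3, 0, 0, -72, 0, 0, 0, 0.3, 0, 0, -80, 0, 0, 0, 0.3, 0, 0, -80, 0, 0, 0, 0.3, 0, 0, -80, 0, 0, 0, 0.3]}}

```text
clock: 51.8
position: [0.6708, -0.1418, 0.1351]
ee_rot: [-0.001, 1.0, -0.0, 0.0]
contact_force: [-1.2, 4.0, 6.0]
width: 0.0369
gripper_force: 41.9
```

{"method": "jog_arm", "body": {"deltas": [0, 0, 0, 0, 0, 0, 0.7, 0, 0, 0, 0, 0, 0, 0.7, 0, 0, 0, 0, 0, 5, 0.7, 0, 0, 0, 0, 0, 50, 0.7, 0, 0, 80, -2.5, 170.5, 50, 0.7, 0, 0, 80, -2.5, 170.5, 50, 0.7, 0, 0, 80, -2.5, 170.5, 50, 0.7, 0, 0, 80, -2.5, 170.5, 50, 0.7, 0, 0, 80, -2.5, 170.5, 50, 0.7, 0, 0, 80, -2.5, 170.5, 50, 0.7, 0, 0, 80, -2.5, 170.5, 50, 0.7, 0, 0, 80, -2.5, 170.5, 50, 0.7, 0, 0, 80, -2.5, 170.5, 50, 0.7, 0, 0, 80, -2.5, 170.5, 25, 0.7, 0, 0, 80, -2.5, 170.5, 0, 0.7, 0, 0, 80, -2.5, 170.5, 0, 0.7, 0, 0, 80, -2.5, 170.5, 0, 0.3, 0, 0, 80, -2.5, 170.5, 0, 0.3, 0, 0, 80, -2.5, 170.5, 0, 0.3, 0, 0, 80, -2.5, 170.5, 0, 0.3]}}

```text
clock: 53.8
position: [0.6696, 0.0274, 0.1353]
ee_rot: [0.001, 0.767, 0.642, 0.001]
contact_force: [0.7, -0.4, 1.2]
width: 0.0372
gripper_force: 41.2
```

```bash
python3 - <<'E'
from h import *
st();ptr()
E
```

```text
[0.6696 0.0274 0.1353] yaw -10.18 w 0.0372 F [ 0.7 -0.4  1.2] M [-0.1  -0.08  0.04] q [-0.06  0.48  1.45 -0.    1.21  0.12]
L 10 [-12.6 -18.8] ang -124.0
R 30 [-12.1 -10.4] ang -139.0
```

{"method": "jog_arm", "body": {"deltas": [0, 0, -8, 0, 0, 0, 0.3, 0, 0, -16, 0, 0, 0, 0.3, 0, 0, -24, 0, 0, 0, 0.3, 0, 0, -30, 0, 0, 0, 0.3, 0, 0, -34, 0, 0, 0, 0.3, 0, 0, -38, 0, 0, 0, 0.3, 0, 0, -42, 0, 0, 0, 0.3, 0, 0, -42, 0, 0, 0, 0.3]}}

```text
clock: 54.65
position: [0.6686, 0.0274, 0.1352]
ee_rot: [0.001, 0.946, 0.324, 0.0]
contact_force: [-1.4, -1.9, 5.3]
width: 0.0365
gripper_force: 41.8
```

```bash
python3 - <<'E'
from h import *
st()
E
```

```text
[0.6686 0.0274 0.1352] yaw -52.18 w 0.0365 F [-1.4 -1.9  5.3] M [-0.22  0.31 -0.05] q [-0.06  0.48  1.45 -0.    1.21  0.85]
```

{"method": "jog_arm", "body": {"deltas": [0, 0, -3, 0, 0, 0, 0.3, 0, 0, -6, 0, 0, 0, 0.3, 0, 0, -8, 0, 0, 0, 0.3, 0, 0, -8, 0, 0, 0, 0.3]}}

```text
clock: 55.05
position: [0.6669, 0.0267, 0.1351]
ee_rot: [0.001, 0.966, 0.259, -0.002]
contact_force: [-5.5, -2.6, 6.7]
width: 0.0367
gripper_force: 42.1
```

```bash
python3 - <<'E'
from h import *
st()
E
```

```text
[0.6669 0.0267 0.1351] yaw -59.99 w 0.0367 F [-5.5 -2.6  6.7] M [-0.39  0.79  0.58] q [-0.06  0.48  1.45 -0.    1.21  0.99]
```

Mz rose to 0.58 N·m, so the left knob is at its stop. Now the right one.

{"method": "jog_arm", "body": {"deltas": [0, 0, 0, 0, 0, 0, 0.7, 0, 0, 0, 0, 0, 0, 0.7, 0, 0, 0, 0, 0, 5, 0.7, 0, 0, 0, 0, 0, 50, 0.7, 0, 0, 50, 2.5, -170.5, 50, 0.7, 0, 0, 50, 2.5, -170.5, 50, 0.7, 0, 0, 50, 2.5, -170.5, 50, 0.7, 0, 0, 50, 2.5, -170.5, 50, 0.7, 0, 0, 50, 2.5, -170.5, 50, 0.7, 0, 0, 50, 2.5, -170.5, 50, 0.7, 0, 0, 50, 2.5, -170.5, 50, 0.7, 0, 0, 50, 2.5, -170.5, 25, 0.7, 0, 0, 50, 2.5, -170.5, 0, 0.7, 0, 0, 50, 2.5, -170.5, 0, 0.7, 0, 0, 50, 2.5, -170.5, 0, 0.3, 0, 0, 50, 2.5, -170.5, 0, 0.3, 0, 0, 50, 2.5, -170.5, 0, 0.3, 0, 0, 50, 2.5, -170.5, 0, 0.3]}}

```text
clock: 56.85
position: [0.672, -0.1428, 0.1353]
ee_rot: [0.001, 0.767, 0.641, 0.001]
contact_force: [0.8, 1.5, 2.0]
width: 0.0371
gripper_force: 41.3
```

{"method": "jog_arm", "body": {"deltas": [0, 0, -8, 0, 0, 0, 0.3, 0, 0, -16, 0, 0, 0, 0.3, 0, 0, -24, 0, 0, 0, 0.3, 0, 0, -30, 0, 0, 0, 0.3, 0, 0, -34, 0, 0, 0, 0.3, 0, 0, -38, 0, 0, 0, 0.3, 0, 0, -42, 0, 0, 0, 0.3, 0, 0, -46, 0, 0, 0, 0.3, 0, 0, -48, 0, 0, 0, 0.3, 0, 0, -48, 0, 0, 0, 0.3]}}

```text
clock: 57.85
position: [0.6688, -0.1438, 0.1352]
ee_rot: [0.001, 0.961, 0.275, -0.002]
contact_force: [-5.5, -2.1, 5.0]
width: 0.0367
gripper_force: 41.9
```

```bash
python3 - <<'E'
from h import *
st()
E
```

```text
[ 0.6688 -0.1438  0.1352] yaw -58.1 w 0.0367 F [-5.5 -2.1  5. ] M [-0.24  0.93  0.51] q [-0.31  0.51  1.41 -0.    1.23  0.7 ]
```

{"method": "jog_arm", "body": {"deltas": [0, 0, 0, 0, 0, 0, 0.7, 0, 0, 0, 0, 0, 0, 0.7, 0, 0, 0, 0, 0, 5, 0.7, 0, 0, 0, 0, 0, 50, 0.7, 0, 0, -31, -117, 84, 136, 0.7, 0, 0, -31, -117, 84, 136, 0.7, 0, 0, -31, -117, 84, 136, 0.7, 0, 0, -31, -117, 84, 136, 0.7, 0, 0, -31, -117, 84, 136, 0.7, 0, 0, -31, -117, 84, 136, 0.7, 0, 0, -31, -117, 84, 136, 0.7]}}

```text
clock: 58.95
position: [0.5547, -0.0595, 0.2688]
ee_rot: [0.0, 1.0, 0.008, -0.0]
contact_force: [1.1, -0.2, 0.2]
width: 0.0596
gripper_force: 0.0
```

```bash
python3 - <<'E'
from h import *
st();ptr()
i,c=shot("wrist","w30");a,_=shot("scene","sc30");b,_=shot("side","s30");h=hsv(i)
y=(h[...,0]>15)&(h[...,0]<35)&(h[...,1]>150)&(h[...,2]>90)
for k in blobs(y,200):
    x0,x1=k[2][0],k[2][0]+k[2][2]
    for z in(.048,.038):
        P=np.array([onz(c,(q,np.where(k[3][:,q])[0].max()+.5),z) for q in range(x0+8,x1-8,5)]);print(z,"front",P.mean(0).round(4),"slope",np.polyfit(P[:,1],P[:,0],1)[0].round(4),x0,x1)
for n in("w15","w30"):
    m=cv2.imread(f"pics/{n}.png").min(2)
    print(n,[int(np.where(m[100:136,q]>200)[0].max()+100) if (m[100:136,q]>200).any() else None for q in (240,255,300,315)])
s=np.hstack([cv2.resize(i[0:240,80:480],(400,240)),cv2.resize(a[180:330,130:380],(400,240))])
cv2.imwrite("pics/m30.png",np.vstack([s,np.hstack([cv2.resize(b[170:310,190:424],(400,240)),cv2.resize(a[190:310,340:540],(400,240))])]))
E
```

```text
[ 0.5547 -0.0595  0.2688] yaw -89.14 w 0.0596 F [ 1.1 -0.2  0.2] M [-0.03 -0.06  0.01] q [-0.23  0.24  1.49 -0.    1.41  1.32]
L 10 [-15.1 -17.4] ang -131.0
L 20 [-11.9  -0.9] ang -175.0
R 7 [-16.1 -16.6] ang -134.0
R 23 [-12.8  -1.2] ang -174.0
R 4 [-20.8   7.1] ang 161.0
0.048 front [ 0.6332 -0.0572] slope -0.014 188 370
0.038 front [ 0.6336 -0.0571] slope -0.014 188 370
w15 [120, 120, 120, 120]
w30 [118, 118, 119, 119]
```

View pics/m30.png

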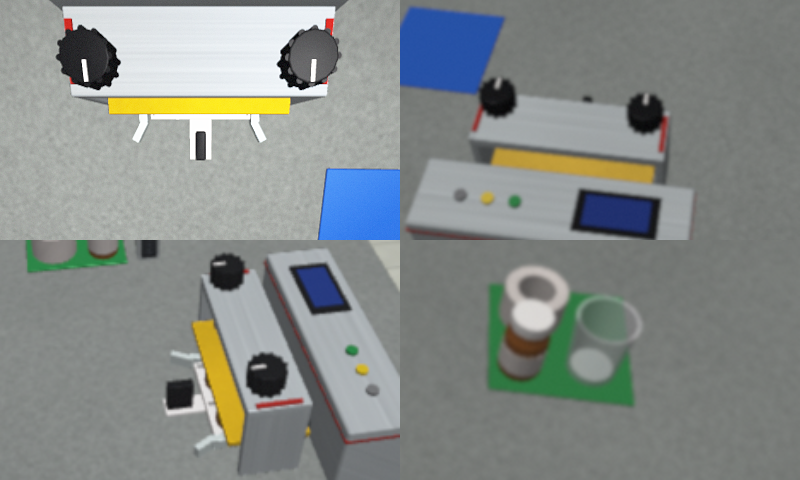

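The two pointers are back at their starting direction, a full turn to the stops. The plate is level, the tray is home with its fin at about (200,146) in the top-left panel, and the bystanders are untouched.

```bash
python3 -c "
from rig import manip
print(manip.sign_off())"
```

```text
the job is handed in; nothing more can be done
None
```

All four jars are upright in the tray, the tray is pushed against the back stop, and the plate is screwed down level with both knobs at their stops (turns of 80° or less, in alternation); the job is handed in, but no verdict was returned.

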